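# Lock the bottle rack and refill it

## Task

First knock the rack's locking peg fully home with the mallet, then put the mallet back on its rubber mat. After that stand every tipped glue bottle upright in the rack's lane, beside the spray cans that must stay standing there, and press all the bottles' caps fully home. Leave everything else on the bench where it is.

Things in the scene. Friction and masses are not known exactly. Their poses are not given: they have to be found in the camera images.
- rack: Fixed wooden bottle rack on the bench. Origin: centre of its underside; x across its lane (away from the robot), y along the lane, z up. Base board 6 mm thick, on which things in the lane stand. Low rails along both sides, inner faces at x = -30 and +30 mm, 8 mm thick, tops at z = 30 mm. End blocks 76 x 50 mm, 40 mm high, centred at y = -285 and +285 mm.
- lane (a point): Centre of the lane's floor (top of the rack's base board). The lane is open, 60 mm wide in x, and runs from y = -260 to +260 mm between the end blocks; it has no marked places.
- lockpeg (a joint): The rack's locking peg, an upright wooden peg 18 mm in diameter in the end block at the rack's +y end, held by friction (about 7 N). Metres driven down: 0 stands 20 mm proud of the block, 0.018 is fully home (2 mm proud).
- peg_top (a point): Centre of the locking peg's top face, moves with the peg (60 mm above the bench at joint 0, 42 mm when home).
- mallet: White shot-filled rubber mallet standing on a face of its head, wooden handle level. Origin: centre of the lower striking face. Head: upright cylinder, 60 mm diameter, 76 mm high. Handle: bar 24 mm wide (y), 26 mm high, centred at z = 38 mm, from x = -28 to -212 mm. 0.38 kg, centre of mass in the head.
- mallet_head (a point): Centre of the mallet's head.
- mat: Fixed black rubber mat, the mallet's place, 170 (x) x 150 (y) x 4 mm. Origin: centre of its underside.
- bottle1: White square glue bottle, lying on the bench at the start; may be absent. Body 44 x 44 mm in section (x, y), narrow neck, ribbed orange cap. Origin: on its axis, 70 mm above its base; z points from base to cap. Body from z = -70 to +30 mm; cap 28 mm in diameter, 30 mm high, its top at z = 82 mm less the cap joint's value. 0.2 kg, half full, so bottom-heavy.
- cap1 (a joint): Press-on cap of bottle1, sliding along the bottle's axis and held by friction (about 6 N). Metres pressed: 0 is 10 mm too high, 0.010 is fully home (top 142 mm above the bottle's base).
- bottle2: White square glue bottle, lying on the bench at the start; may be absent. Body 44 x 44 mm in section (x, y), narrow neck, ribbed orange cap. Origin: on its axis, 70 mm above its base; z points from base to cap. Body from z = -70 to +30 mm; cap 28 mm in diameter, 30 mm high, its top at z = 82 mm less the cap joint's value. 0.2 kg, half full, so bottom-heavy.
- cap2 (a joint): Press-on cap of bottle2, sliding along the bottle's axis and held by friction (about 6 N). Metres pressed: 0 is 10 mm too high, 0.010 is fully home (top 142 mm above the bottle's base).
- bottle3: White square glue bottle, lying on the bench at the start; may be absent. Body 44 x 44 mm in section (x, y), narrow neck, ribbed orange cap. Origin: on its axis, 70 mm above its base; z points from base to cap. Body from z = -70 to +30 mm; cap 28 mm in diameter, 30 mm high, its top at z = 82 mm less the cap joint's value. 0.2 kg, half full, so bottom-heavy.
- cap3 (a joint): Press-on cap of bottle3, sliding along the bottle's axis and held by friction (about 6 N). Metres pressed: 0 is 10 mm too high, 0.010 is fully home (top 142 mm above the bottle's base).
- can1: Dark spray can standing in the rack's lane. Origin: centre of its underside, z up. 52 mm diameter, 154 mm high with its clear cap. About 0.3 kg.
- can2: Dark spray can standing in the rack's lane. Origin: centre of its underside, z up. 52 mm diameter, 154 mm high with its clear cap. About 0.3 kg.
- tape: Bystander: roll of blue tape lying flat, 90 mm diameter, 24 mm high; origin at its underside.
- superglue: Bystander: small clear glue bottle standing, 26 mm diameter, 75 mm high; origin at its underside.
- sandblock: Bystander: cork sanding block, 70 x 45 x 28 mm; origin at its underside.
- pencil: Bystander: flat red carpenter's pencil, 140 x 12 x 8 mm; origin at its underside.
- driver: Bystander: screwdriver lying on the bench.
- offcut: Bystander: wood offcut, 50 x 90 x 22 mm; origin at its underside.
Things that resemble listed ones, but are neither listed nor needed, are in the scene too. What is shaped like the bottle2 but yellow is not meant.

How it is judged:
By the outcome, as a careful person would: the job done as asked, in the order asked, and still so for the second after the job is handed in, with the robot touching nothing.
Of bottle1, bottle2, bottle3 only 2 to 3 are there at a start; the rules pass over those that are not, and their reading is None.
At some moment in a run one of bottle1, bottle2, bottle3, mallet may be knocked a few centimetres aside while the robot is not near it.
It also fails if it takes over 210 s, if anything falls off the work surface, if the arm or the gripper's body presses on something with over 40 N, if the wrist force passes 120 N, or if a joint passes its speed limit or range.

## Robot

A 6-joint arm with a two-finger parallel gripper is mounted at the origin on the work surface. World frame = base frame: x ahead of the robot, y to its left, z up, the work surface at z = 0. Lengths are in m, angles in rad, forces in N, time in s.
With the tool pointing down it reaches from about 0.275 to 0.825 m from the base axis. Payload 5.2 kg.
Tool frame: the origin (TCP) lies at the very end of the fingers, on their centre line; the grasp point (between the pads) lies 19 mm behind it; z points along the fingers, y is the line along which they close (so a half turn about z gives the same grasp; the last joint's range is limited). The gripper opens to 93 mm and grips with 3 to 60 N. Pads are 15 mm wide; open, the fingers measure 128 mm over their backs; the gripper's body (75 mm by 188 mm) begins 65 mm behind the grasp point.
Start: joints at [1.119, 0.259, 1.535, -0, 1.348, -0.203], TCP at [0.135, 0.533, 0.219] pointing down, gripper open.
Joint ranges: [-3.14, 3.14], [-0.91, 2.08], [0.19, 2.58], [-1.22, 4.36], [0.22, 2.71], [-3.12, 3.12]. Speed limits (rad/s): [2.57, 2.57, 3.14, 3.14, 3.14, 3.14].

## Interface

Orientations are given as a rotation vector (axis times angle).
In Python, from workcell import readout, eyes, order gives the robot as it stands.
- The arm moves only by the tool apply_moves, never from a script. Its argument "increments" is a list of rows, each a list of 6 numbers: the shift along the tool's x, y, z in units of 0.2 m (1.0 is 0.2 m), then the turn, a rotation vector about the tool's x, y, z in units of 180 degrees (1.0 is 180 degrees). In form: [[dx, dy, dz, rx, ry, rz], ...]. A call has 1 to 8 rows; each row is the pose to reach, as a shift and turn from the pose commanded when the call began, along the tool's axes at that moment, turning the shorter way round; what a row does not reach only later rows make up. A row lasts 1/12 s, in which the tool goes at most 41.7 mm and 7.16 degrees, less where a joint would pass 70% of its speed; a pose out of reach is approached as far as the arm can. A call with a number of a shift or a turn outside -1 to 1 is refused whole. A call with a gripper value outside its range is refused whole. "grip" is the closure, from 0 (fully open) to 1 (shut), set as the call begins (left out, the last holds). The fingers move at their own pace and stop on an object; "force" is the grip in N (left out, the last holds). Time passes only in rows, so rows that repeat a pose let the fingers close. It gives the time, the measured TCP pose, the force, the opening and the grip force at its end, in the units of the state.
- readout.read_state(): the state, without advancing time (a new reading comes with each control period).
- eyes.get_image(name): name is "scene" or "top" or "wrist"; returns a dict with "img" (400x640x3 uint8, red, green, blue), "fx", "fy", "cx", "cy" (pixels), "R" (3x3) and "t" (3): a world point X has camera coordinates R X + t. Camera axes: x right, y down, z forward; pixel columns grow to the right and rows downward; lengths in m; the calibration is good to about 2 mm. A picture is of the moment at which its call begins. There is no depth.
- order.hand_in(): hands the job in; it is judged then, once.
The state is a dict: "clock": time; "joint_positions": joint angles; "dq": joint speeds; "joint_efforts": joint torques, N m; "tool_pos": TCP position; "ee_rot": TCP orientation; "ft_force": force on the tool from outside, world axes, zero at the start; "moment": the same for the moment, N m; "grip_width": opening from 0.0 (shut) to 1.0 (fully open); "gripper_force": force on a finger pad.
Only numpy, scipy, OpenCV 4.12 (cv2) and the standard library are available. Lean on these libraries where they do the work, as an engineer would, in place of code of your own. Each camera call takes 0.05 s, during which the arm holds its last target. There are 200 camera calls.

## Working session

There is one attempt and no reset: what is moved stays moved. The work goes in short steps, Python scripts to look and compute and a tool call to move; the robot and the scene stay as the last step left them, time stands still between calls to the robot, and variables do not carry over. Pictures are saved under pics/ and viewed, at most 14 in all, crops included, and the job is handed in when it is done.

Besides the shell and the picture viewer there is one more tool, called by a JSON object that holds its "fn" and its "kwargs". apply_moves: Moves the arm, as the interface text tells. Shifts and turns lie within -1 to 1; 1 stands for 0.2 m of shift or 180 degrees of turn. Its arguments: {"type":"object","properties":{"increments":{"type":"array","items":{"type":"array","items":{"type":"number"}}},"grip":{"type":"number"},"force":{"type":"number"}},"required":["increments"]}

```bash
mkdir -p pics; ls
cat > h.py <<'E'
import numpy as np, cv2
from workcell import readout, eyes, order
from scipy.spatial.transform import Rotation as Ro
def snap(n,f,save=True):
    d=eyes.get_image(n)
    cv2.imwrite(f'pics/{f}.png',cv2.cvtColor(d['img'],cv2.COLOR_RGB2BGR))
    np.savez(f'pics/{f}.npz',**{k:np.array(v) for k,v in d.items()})
    return d
def ray(f,u,v,z):
    d=np.load(f'pics/{f}.npz'); R=d['R'];t=d['t']
    c=-R.T@t; w=R.T@np.array([(u-d['cx'])/d['fx'],(v-d['cy'])/d['fy'],1])
    return c+w*(z-c[2])/w[2]
def proj(f,X):
    d=np.load(f'pics/{f}.npz'); p=d['R']@np.array(X)+d['t']
    return np.array([d['fx']*p[0]/p[2]+d['cx'],d['fy']*p[1]/p[2]+d['cy']])
def crop(f,out,x0,y0,x1,y1,s):
    im=cv2.imread(f'pics/{f}.png')[y0:y1,x0:x1]
    cv2.imwrite(f'pics/{out}.png',cv2.resize(im,None,fx=s,fy=s,interpolation=cv2.INTER_CUBIC))
def st():
    s=readout.read_state(); print({k:np.round(v,4).tolist() for k,v in s.items() if k not in('joint_efforts','dq','moment')}); return s
def inc(target,rotv=None):
    "increments to world TCP position (and rotvec) from the current pose"
    s=readout.read_state(); R=Ro.from_rotvec(s['ee_rot'])
    d=R.inv().apply(np.array(target)-s['tool_pos'])/0.2
    r=np.zeros(3) if rotv is None else (R.inv()*Ro.from_rotvec(rotv)).as_rotvec()/np.pi
    print('inc',np.round(d,4),np.round(r,4))
def down(yaw):
    "tool pointing down, tool y (closing) along world angle yaw"
    y=np.array([np.cos(yaw),np.sin(yaw),0]); z=np.array([0,0,-1.]); x=np.cross(y,z)
    return Ro.from_matrix(np.c_[x,y,z]).as_rotvec()
E
python3 - <<'E'
from h import *
st()
for n in('top','scene'):
    d=snap(n,n+'0'); print(n,d['fx'],d['cx'],d['cy'],np.round(-d['R'].T@d['t'],3),np.round(d['R'],2).tolist())
    crop(n+'0',n+'0b',0,0,640,400,1.25)
E
```

```text
pics
{'clock': 0.0, 'joint_positions': [1.1192, 0.2593, 1.536, 0.0, 1.348, -0.2028], 'tool_pos': [0.1352, 0.5326, 0.2178], 'ee_rot': [-0.3898, -3.1167, 0.0026], 'ft_force': [-0.2137, -0.1071, 0.1448], 'gripper_force': 0.0, 'grip_width': 1.0024}
top 453.5884759527595 324.3968340000106 198.94419823921146 [ 0.341 -0.051  1.44 ] [[-0.02, -1.0, -0.01], [-0.99, 0.02, -0.15], [0.15, 0.0, -0.99]]
scene 400.94187885195083 321.84253836685093 201.3308324884362 [ 1.338 -0.16   0.606] [[0.15, 0.99, -0.01], [0.55, -0.09, -0.83], [-0.82, 0.12, -0.56]]
```

View pics/top0b.png

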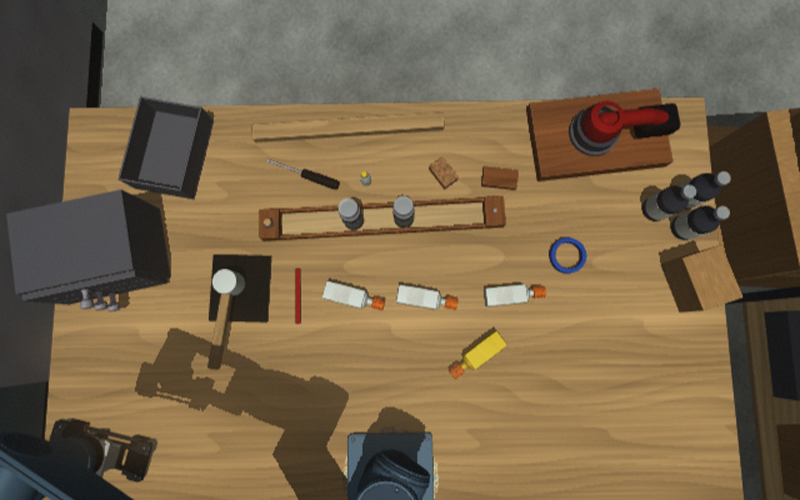

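View pics/scene0b.png

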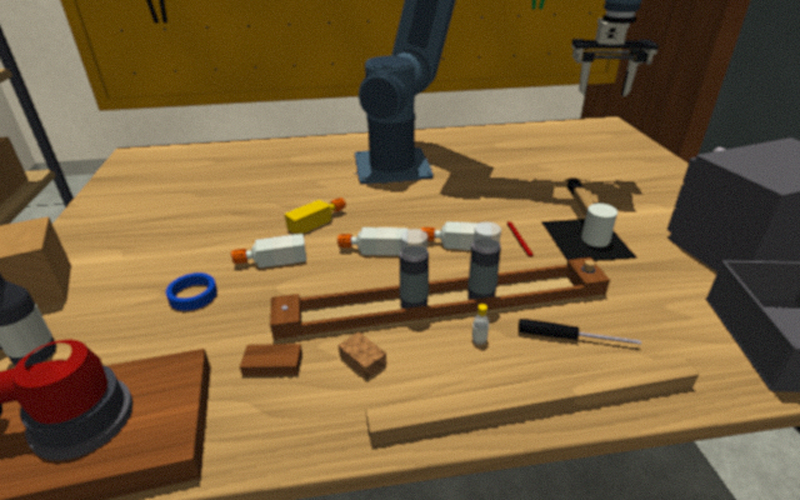

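The top view shows three white bottles at about (346,294), (420,296) and (508,294). The yellow look-alike at (478,354) is not meant. The mallet is at (225,282) on its mat, the peg at (267,222) on the left (+y) block, and the cans at (350,210) and (403,208). I'll enlarge to confirm.

Run:
```python
from h import *
crop('top0','c1',155,145,305,300,3.8)
crop('top0','c2',250,150,450,250,4)
```

```text
(no output)
```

View pics/c1.png

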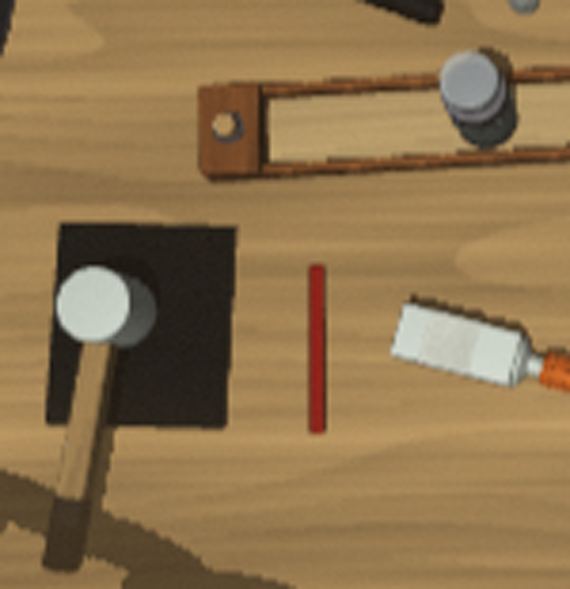

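View pics/c2.png

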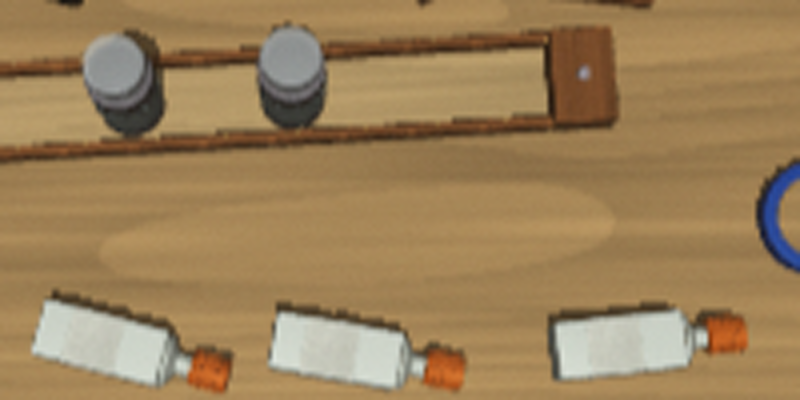

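Run:
```python
from h import *
def a(u,v,z): return ray('top0',155+u/3.8-.0,145+v/3.8,z)
def b(u,v,z): return ray('top0',250+u/4,150+v/4,z)
p=lambda n,X:print(n,np.round(X*1000,1))
h=a(93,304,.080);p('head',h)
e=a(63,567,.055);p('hend',e);print('len',np.hypot(*(h-e)[:2]),'yaw',np.degrees(np.arctan2(*(h-e)[[1,0]])))
for c in[(60,224),(237,228),(227,428),(46,423)]:p('mat',a(*c,.004))
pg=a(224,122,.060);p('peg',pg)
for c in[(198,87),(263,83),(268,172),(205,178)]:p('blk+',a(*c,.04))
for c in[(552,30),(612,27),(616,122),(555,126)]:p('blk-',b(*c,.04))
p('can',b(117,66,.160));p('can',b(291,57,.160))
for n,c in dict(A=[(45,298),(33,352),(160,386),(178,330),(230,370)],B=[(279,308),(269,366),(395,390),(408,334),(465,370)],C=[(554,322),(560,378),(690,365),(686,311),(747,333)]).items():
    P=[b(*q,.044) for q in c[:4]]; k=b(*c[4],.022)
    base=(P[0]+P[1])/2; sh=(P[2]+P[3])/2
    d=sh-base;print(n,'base',np.round(base*1000),'sh',np.round(sh*1000),'capend',np.round(k*1000),'len',np.linalg.norm(d),np.linalg.norm((k-base)[:2]),'w',np.linalg.norm(P[0]-P[1]),'yaw',np.degrees(np.arctan2(d[1],d[0])))
```

```text
head [472.2 393.   80. ]
hend [266.7 418.3  55. ]
len 0.2070982441421747 yaw -7.0250532209724
mat [547.7 447.8   4. ]
mat [541.8 298.3   4. ]
mat [374.8 303.4   4. ]
mat [381.3 453.7   4. ]
peg [621.6 297.   60. ]
blk+ [655.7 324.3  40. ]
blk+ [658.1 270.2  40. ]
blk+ [583.  264.8  40. ]
blk+ [578.8 316.8  40. ]
blk- [ 679.4 -247.9   40. ]
blk- [ 681.  -295.3   40. ]
blk- [ 604.6 -295.3   40. ]
blk- [ 602.2 -247.4   40. ]
can [629.2  83.6 160. ]
can [633.7 -42.1 160. ]
A base [452. 156.  44.] sh [425.  56.  44.] capend [417.  10.  22.] len 0.10367691831490625 0.15024400454251371 w 0.042467611271764426 yaw -105.09207395701911
B base [440. -25.  44.] sh [ 419. -122.   44.] capend [ 414. -173.   22.] len 0.09975654039496511 0.15033002516771662 w 0.04523525262620014 yaw -102.01391517551853
C base [ 427. -242.   44.] sh [ 434. -343.   44.] capend [ 439. -394.   22.] len 0.10112627112311197 0.15207590247110395 w 0.04308069134499159 yaw -85.70871655584273
```

Mallet, peg and three bottles are confirmed, and sizes match: mat 167x150, bottle lengths about 151, end blocks 566 apart. I'll grip the mallet by its head, where its mass is.

Run:
```python
from h import *
inc([.472,.393,.20],down(np.radians(83)))
```

```text
inc [-1.804  -0.2617  0.0894] [-0.0005 -0.0001 -0.0403]
```

{"fn": "apply_moves", "kwargs": {"increments": [[-0.9,-0.13,0,0,0,-0.04],[-0.9,-0.13,0,0,0,-0.04],[-0.9,-0.13,0,0,0,-0.04],[-0.9,-0.13,0,0,0,-0.04],[-0.9,-0.13,0,0,0,-0.04],[-0.9,-0.13,0,0,0,-0.04]], "grip": 0, "force": 50}}

```text
clock: 0.6
tool_pos: [0.3074, 0.4616, 0.218]
ee_rot: [0.201, 3.134, -0.002]
ft_force: [-0.1, -0.4, 0.8]
grip_width: 1.001
gripper_force: 0.0
```

Run:
```python
from h import *
inc([.472,.393,.20],down(np.radians(83)))
```

```text
inc [-0.8598 -0.2352  0.0911] [-0.0004  0.0003 -0.0018]
```

{"fn": "apply_moves", "kwargs": {"increments": [[-0.86,-0.235,0.09,0,0,0],[-0.86,-0.235,0.09,0,0,0],[-0.86,-0.235,0.09,0,0,0],[-0.86,-0.235,0.09,0,0,0],[-0.86,-0.235,0.09,0,0,0],[-0.86,-0.235,0.09,0,0,0],[-0.86,-0.235,0.09,0,0,0]]}}

```text
clock: 1.18
tool_pos: [0.4675, 0.3959, 0.1999]
ee_rot: [-0.195, -3.133, 0.001]
ft_force: [-0.6, -0.3, 0.0]
grip_width: 1.001
gripper_force: 0.0
```

Run:
```python
from h import *
st(); d=snap('wrist','w1'); crop('w1','w1b',0,0,640,400,1.25)
for X in([.472,.393,.08],[.472,.393,.004],[.30,.414,.055]): print(proj('w1',X)*1.25)
```

```text
{'clock': 1.1833, 'joint_positions': [0.5203, 0.3841, 1.4034, 0.0009, 1.3561, -0.9265], 'tool_pos': [0.4675, 0.3959, 0.1999], 'ee_rot': [-0.1949, -3.1333, 0.0006], 'ft_force': [-0.563, -0.3192, 0.0311], 'gripper_force': 0.0, 'grip_width': 1.0007}
[399.77750455 251.86629581]
[400.40860205 231.74175189]
[398.87098273  14.0465626 ]
```

View pics/w1b.png

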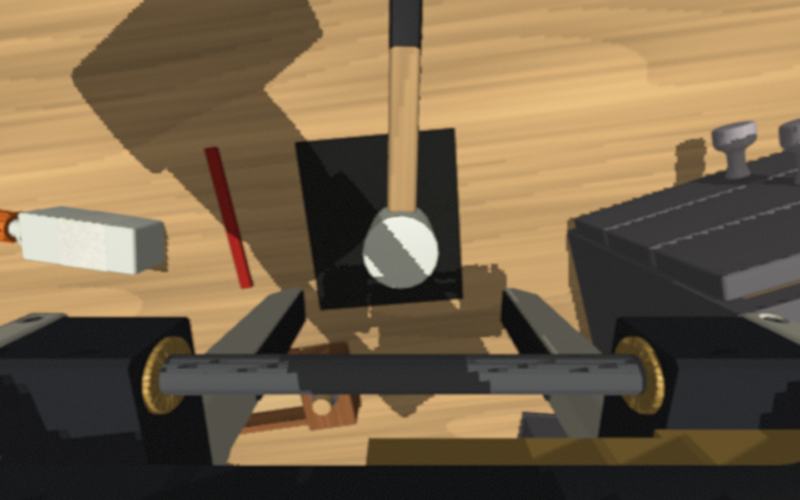

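The wrist view puts the mallet head top at (400,252), exactly as predicted. Descending.

{"fn": "apply_moves", "kwargs": {"increments": [[0,0,0.2,0,0,0],[0,0,0.4,0,0,0],[0,0,0.6,0,0,0],[0,0,0.75,0,0,0],[0,0,0.85,0,0,0],[0,0,0.875,0,0,0],[0,0,0.875,0,0,0]]}}

```text
clock: 1.82
tool_pos: [0.4657, 0.3964, 0.0246]
ee_rot: [-0.19, -3.133, 0.002]
ft_force: [1.1, -0.6, 0.8]
grip_width: 0.997
gripper_force: 0.0
```

{"fn": "apply_moves", "kwargs": {"increments": [[0,0,0,0,0,0],[0,0,0,0,0,0],[0,0,0,0,0,0],[0,0,0,0,0,0],[0,0,0,0,0,0],[0,0,0,0,0,0],[0,0,0,0,0,0],[0,0,0,0,0,0]], "grip": 1, "force": 50}}

```text
clock: 2.48
tool_pos: [0.4688, 0.3956, 0.0265]
ee_rot: [0.193, 3.135, 0.0]
ft_force: [-1.5, -2.3, 5.9]
grip_width: 0.64
gripper_force: 50.0
```

{"fn": "apply_moves", "kwargs": {"increments": [[0,0,-0.1,0,0,0],[0,0,-0.25,0,0,0],[0,0,-0.4,0,0,0],[0,0,-0.5,0,0,0],[0,0,-0.5,0,0,0],[0,0,-0.5,0,0,0]]}}

```text
clock: 2.98
tool_pos: [0.4687, 0.396, 0.1258]
ee_rot: [0.193, 3.134, 0.001]
ft_force: [-0.0, -0.8, -4.3]
grip_width: 0.642
gripper_force: 50.0
```

Run:
```python
from h import *
st(); inc([.6216,.297,.125])
d=snap('scene','s1'); crop('s1','s1b',380,100,560,260,4)
```

```text
{'clock': 2.9833, 'joint_positions': [0.5198, 0.4421, 1.5037, 0.0002, 1.1943, -0.9277], 'tool_pos': [0.4687, 0.396, 0.1258], 'ee_rot': [0.1935, 3.1345, 0.0015], 'ft_force': [-0.0388, -0.8259, -4.279], 'gripper_force': 49.9989, 'grip_width': 0.6425}
inc [-0.8198 -0.397   0.0046] [0. 0. 0.]
```

View pics/s1b.png

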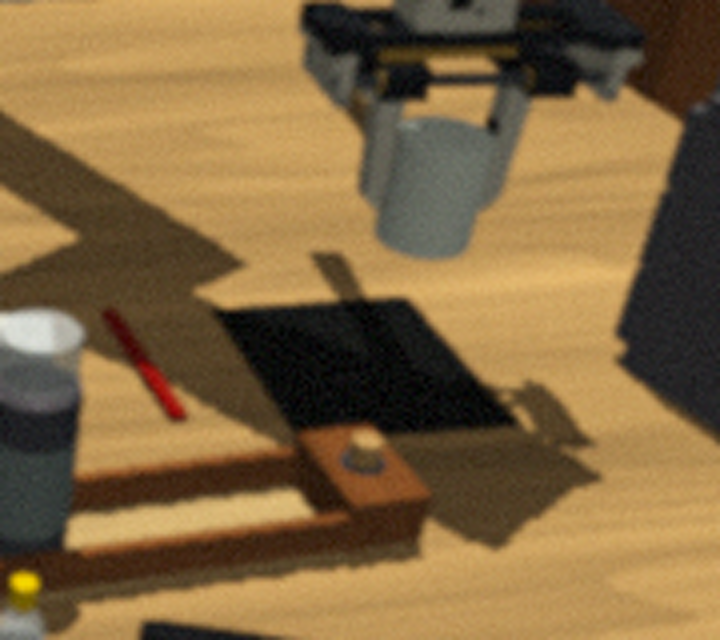

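Mallet held cleanly. Going over the peg.

{"fn": "apply_moves", "kwargs": {"increments": [[-0.2,-0.1,0,0,0,0],[-0.4,-0.2,0,0,0,0],[-0.6,-0.3,0,0,0,0],[-0.81,-0.39,0,0,0,0],[-0.81,-0.39,0,0,0,0],[-0.81,-0.39,0,0,0,0],[-0.81,-0.39,0,0,0,0]]}}

```text
clock: 3.62
tool_pos: [0.6186, 0.2972, 0.1221]
ee_rot: [-0.197, -3.13, 0.002]
ft_force: [-0.7, 0.9, -3.8]
grip_width: 0.64
gripper_force: 50.0
```

{"fn": "apply_moves", "kwargs": {"increments": [[0,0,0.05,0,0,0],[0,0,0.1,0,0,0],[0,0,0.15,0,0,0],[0,0,0.2,0,0,0],[0,0,0.23,0,0,0],[0,0,0.25,0,0,0],[0,0,0.27,0,0,0],[0,0,0.28,0,0,0]]}}

```text
clock: 4.28
tool_pos: [0.6192, 0.2989, 0.07]
ee_rot: [-0.193, -3.136, -0.001]
ft_force: [-3.6, -0.1, 4.5]
grip_width: 0.64
gripper_force: 50.0
```

{"fn": "apply_moves", "kwargs": {"increments": [[0,0,0.01,0,0,0],[0,0,0.015,0,0,0],[0,0,0.02,0,0,0],[0,0,0.025,0,0,0],[0,0,0.025,0,0,0],[0,0,0.025,0,0,0]]}}

```text
clock: 4.78
tool_pos: [0.6199, 0.2987, 0.0648]
ee_rot: [0.193, 3.135, 0.001]
ft_force: [-3.2, 2.0, 2.8]
grip_width: 0.64
gripper_force: 50.0
```

{"fn": "apply_moves", "kwargs": {"increments": [[0,0,0.005,0,0,0],[0,0,0.01,0,0,0],[0,0,0.01,0,0,0],[0,0,0.01,0,0,0]]}}

```text
clock: 5.12
tool_pos: [0.62, 0.2987, 0.0644]
ee_rot: [0.193, 3.134, 0.001]
ft_force: [-5.7, 1.3, 10.3]
grip_width: 0.639
gripper_force: 50.0
```

{"fn": "apply_moves", "kwargs": {"increments": [[0,0,0.01,0,0,0],[0,0,0.015,0,0,0],[0,0,0.015,0,0,0],[0,0,0.015,0,0,0]]}}

```text
clock: 5.45
tool_pos: [0.6201, 0.2987, 0.0642]
ee_rot: [0.193, 3.133, 0.001]
ft_force: [-10.5, -1.2, 24.6]
grip_width: 0.641
gripper_force: 50.0
```

The peg stopped at the expected height with a firm reaction, so it is home. Lifting and returning the mallet.

{"fn": "apply_moves", "kwargs": {"increments": [[0,0,-0.1,0,0,0],[0,0,-0.2,0,0,0],[0,0,-0.3,0,0,0],[0,0,-0.35,0,0,0],[0,0,-0.35,0,0,0]]}}

```text
clock: 5.87
tool_pos: [0.6217, 0.2984, 0.132]
ee_rot: [0.193, 3.13, 0.002]
ft_force: [0.7, -0.2, -3.0]
grip_width: 0.641
gripper_force: 50.0
```

Run:
```python
from h import *
st(); inc([.469,.3945,.125],down(np.radians(83)))
d=snap('scene','s2'); print(proj('s2',[.6216,.297,.06]),proj('s2',[.6216,.297,.042]))
```

```text
{'clock': 5.8667, 'joint_positions': [0.2866, 0.5638, 1.2843, -0.0008, 1.2882, -1.1605], 'tool_pos': [0.6217, 0.2984, 0.132], 'ee_rot': [0.1935, 3.1304, 0.0017], 'ft_force': [0.6929, -0.2276, -3.0154], 'gripper_force': 49.9991, 'grip_width': 0.6412}
inc [0.8168 0.3827 0.0313] [ 0.0004  0.0016 -0.0004]
[471.60670569 208.18389277] [470.11117266 214.36767715]
```

{"fn": "apply_moves", "kwargs": {"increments": [[0.2,0.1,0,0,0,0],[0.4,0.2,0,0,0,0],[0.6,0.3,0,0,0,0],[0.81,0.383,0,0,0,0],[0.81,0.383,0,0,0,0],[0.81,0.383,0,0,0,0]]}}

```text
clock: 6.42
tool_pos: [0.4636, 0.3957, 0.1277]
ee_rot: [-0.186, -3.132, 0.003]
ft_force: [-0.3, -0.6, -3.4]
grip_width: 0.641
gripper_force: 50.0
```

{"fn": "apply_moves", "kwargs": {"increments": [[0,0,0.1,0,0,0],[0,0,0.2,0,0,0],[0,0,0.3,0,0,0],[0,0,0.4,0,0,0],[0,0,0.45,0,0,0],[0,0,0.48,0,0,0],[0,0,0.5,0,0,0],[0,0,0.5,0,0,0]]}}

```text
clock: 7.08
tool_pos: [0.4686, 0.394, 0.029]
ee_rot: [-0.194, -3.135, 0.001]
ft_force: [0.2, 0.0, -2.5]
grip_width: 0.645
gripper_force: 50.0
```

Run:
```python
from h import *
st(); snap('scene','s3'); crop('s3','s3b',380,100,560,260,4)
```

```text
{'clock': 7.0833, 'joint_positions': [0.5173, 0.5468, 1.5996, -0.0002, 0.996, -0.9298], 'tool_pos': [0.4686, 0.394, 0.029], 'ee_rot': [-0.194, -3.1351, 0.0009], 'ft_force': [0.2028, 0.0396, -2.4562], 'gripper_force': 49.999, 'grip_width': 0.6453}
```

View pics/s3b.png

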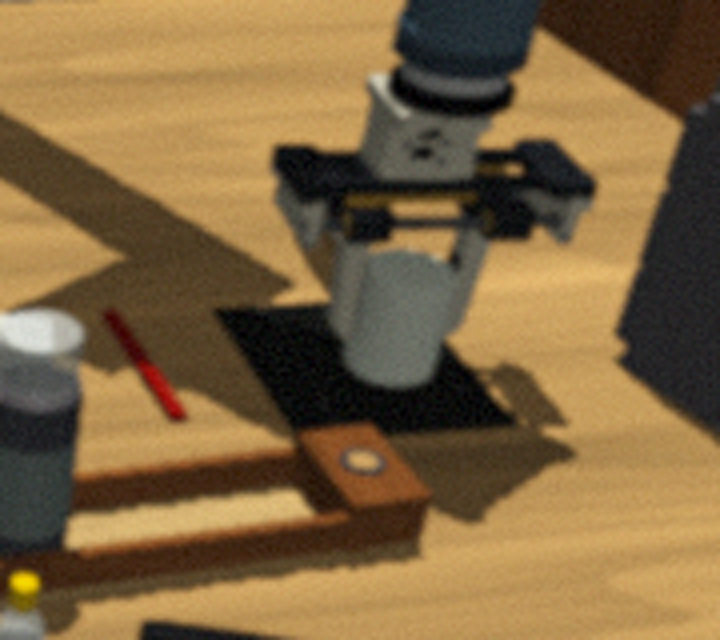

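The peg is flush at (362,460), and the mallet is over the mat. Lowering the last 2–3 mm and releasing.

{"fn": "apply_moves", "kwargs": {"increments": [[0,0,0.007,0,0,0],[0,0,0.013,0,0,0],[0,0,0.015,0,0,0],[0,0,0.015,0,0,0]]}}

```text
clock: 7.47
tool_pos: [0.4684, 0.3946, 0.0271]
ee_rot: [0.193, 3.135, 0.001]
ft_force: [-0.0, 0.1, -3.6]
grip_width: 0.64
gripper_force: 50.0
```

{"fn": "apply_moves", "kwargs": {"increments": [[0,0,0,0,0,0],[0,0,0,0,0,0],[0,0,0,0,0,0],[0,0,0,0,0,0],[0,0,0,0,0,0],[0,0,0,0,0,0]], "grip": 0}}

```text
clock: 7.97
tool_pos: [0.4683, 0.3945, 0.0268]
ee_rot: [0.193, 3.135, 0.0]
ft_force: [0.3, 0.7, -0.0]
grip_width: 0.988
gripper_force: 0.0
```

{"fn": "apply_moves", "kwargs": {"increments": [[0,0,-0.1,0,0,0],[0,0,-0.3,0,0,0],[0,0,-0.5,0,0,0],[0,0,-0.7,0,0,0],[0,0,-0.9,0,0,0],[0,0,-1,0,0,0],[0,0,-1,0,0,0]]}}

```text
clock: 8.55
tool_pos: [0.4708, 0.3959, 0.2334]
ee_rot: [0.192, 3.126, 0.01]
ft_force: [-0.7, 0.2, 0.8]
grip_width: 0.999
gripper_force: 0.0
```

```bash
cat >> h.py <<'E'
BETA=np.radians(30)
def pickpose(base,sh,s=75,zg=.030,back=0):
    "base, sh: xy ends of the body axis; s: mm above base; back: m of retreat along the tool"
    base,sh=np.array(base[:2]),np.array(sh[:2]); c=(sh-base)/np.linalg.norm(sh-base); c=np.r_[c,0]
    z=np.cos(BETA)*np.array([0,0,-1])-np.sin(BETA)*c
    y=np.cross([0,0,1],c)      # closing axis, horizontal
    x=np.cross(y,z)
    g=np.r_[base,0]+c*s/1000; g[2]=zg
    return g+z*(.019-back), Ro.from_matrix(np.c_[x,y,z])
def placepose(yl,zg,off,yaw,back=0):
    "upright pose in the lane at rack y=yl (m), grasp point off (m) behind the axis; tool pointing out along rack x + yaw"
    a=np.arctan2(22.5,566); C=np.array([.6308,.0118]); ax=np.array([-np.sin(a),np.cos(a)])
    p=C+ax*yl; h=np.r_[np.cos(a+yaw),np.sin(a+yaw),0]
    z=np.cos(BETA)*h+np.sin(BETA)*np.array([0,0,-1]); y=np.cross([0,0,1],h); x=np.cross(y,z)
    # sign of y as in pickpose: there y=up x c, after the stand-up c->h keeps y
    g=np.r_[p,zg]-h*off
    return g+z*(.019-back), Ro.from_matrix(np.c_[x,y,z])
E
python3 - <<'E'
from h import *
st(); d=snap('top','top1'); snap('scene','s4')
crop('top1','c3',150,150,450,270,2.66)
for b,s in(((.452,.156),(.425,.056)),((.440,-.025),(.419,-.122)),((.427,-.242),(.434,-.343))):
    t,R=pickpose(b,s); print(np.round(t,3)); inc(t,R.as_rotvec()); print(R.as_matrix().round(2).tolist())
E
```

```text
{'clock': 8.55, 'joint_positions': [0.5182, 0.3601, 1.3569, 0.0, 1.4132, -0.9296], 'tool_pos': [0.4708, 0.3959, 0.2334], 'ee_rot': [0.1925, 3.1261, 0.0098], 'ft_force': [-0.7441, 0.1651, 0.7943], 'gripper_force': 0.0, 'grip_width': 0.9992}
[0.435 0.093 0.014]
inc [-0.0173 -1.5192  1.0673] [-0.1416  0.1236  0.5311]
[[0.23, 0.97, 0.13], [0.84, -0.26, 0.48], [0.5, -0.0, -0.87]]
[ 0.426 -0.089  0.014]
inc [-0.0853 -2.4266  1.0664] [-0.1374  0.1262  0.5155]
[[0.18, 0.98, 0.11], [0.85, -0.21, 0.49], [0.5, 0.0, -0.87]]
[ 0.432 -0.307  0.014]
inc [-0.2461 -3.5067  1.0654] [-0.1141  0.1393  0.4282]
[[-0.06, 1.0, -0.03], [0.86, 0.07, 0.5], [0.5, 0.0, -0.87]]
```

View pics/c3.png

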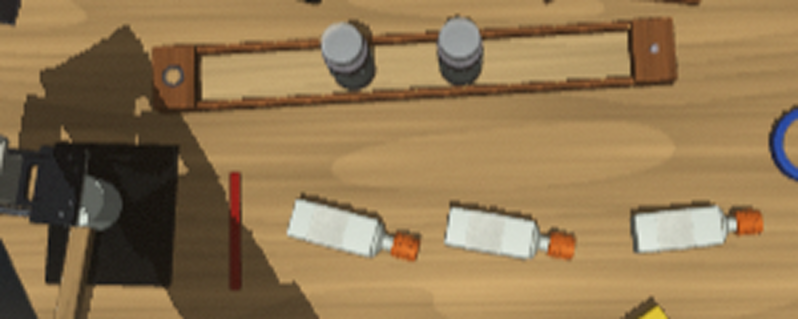

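```bash
cat > ik.py <<'E'
from h import *
from scipy.optimize import least_squares
D=np.array([[.5495,.2593,1.7953,.2178],[.6136,.4421,1.9458,.1258],[.6896,.5638,1.8481,.132],[.6115,.5468,2.1464,.029]])
def f(p): return np.r_[p[0]*np.sin(D[:,1])+p[1]*np.sin(D[:,2])+p[2]-D[:,0], p[3]+p[0]*np.cos(D[:,1])+p[1]*np.cos(D[:,2])-D[:,3]]
F=least_squares(f,[.4,.4,0,.1]); L1,L2,e,hz=F.x
L3=.28
LO=np.array([-3.14,-.91,.19,-1.22,.22,-3.12]);HI=np.array([3.14,2.08,2.58,4.36,2.71,3.12])
def fk(q):
    B=Ro.from_euler('ZYY',[q[0],q[1],q[2]]); R=B*Ro.from_euler('ZYZ',[q[3],q[4],q[5]+np.pi/2])
    p=Ro.from_euler('Z',q[0]).apply([e+L1*np.sin(q[1])+L2*np.sin(q[1]+q[2]),0,hz+L3+L1*np.cos(q[1])+L2*np.cos(q[1]+q[2])])
    return p+R.apply([0,0,L3]),R
def solve(t,R,q0):
    def g(q): p,S=fk(q); return np.r_[(p-t)*5,(S.inv()*R).as_rotvec()]
    s=least_squares(g,np.clip(q0,LO+.01,HI-.01),bounds=(LO,HI)); return s.x,np.abs(s.fun).max()
flip=Ro.from_rotvec([0,0,np.pi])
E
python3 - <<'E'
from ik import *
print(F.x,np.abs(F.fun).max())
q0=readout.read_state()['joint_positions']; print(fk(q0)[0],fk(q0)[1].as_rotvec())
d=np.load('pics/w1.npz'); c=-d['R'].T@d['t']; s=[.4675,.3959,.1999]; print('cam in tool',Ro.from_rotvec([-.1949,-3.1333,.0006]).inv().apply(c-s))
rng=np.random.default_rng(0)
P={'A':pickpose((.452,.156),(.425,.056)),'B':pickpose((.440,-.025),(.419,-.122)),'C':pickpose((.427,-.242),(.434,-.343)),
 'p195':placepose(.195,.081,.008,0),'p-158':placepose(-.158,.081,.008,0),'p-233':placepose(-.233,.081,.008,0)}
for k,(t,R) in P.items():
  for fl in(0,1):
    S=R*flip if fl else R; sol=[]
    for i in range(12):
        q,er=solve(t,S,q0 if i==0 else rng.uniform(LO,HI))
        if er<1e-3 and not any(np.abs(q-o).max()<.05 for o in sol): sol.append(q)
    for q in sol: print(k,fl,np.round(q,2))
E
```

```text
[ 0.49434691  0.42796229  0.00466724 -0.16449978] 0.009208216036425854Traceback (most recent call last):
  File "<stdin>", line 3, in <module>
  File "ik.py", line 9, in fk
    B=Ro.from_euler('ZYY',[q[0],q[1],q[2]]); R=B*Ro.from_euler('ZYZ',[q[3],q[4],q[5]+np.pi/2])
  File "scipy/spatial/transform/_rotation.pyx", line 1423, in scipy.spatial.transform._rotation.Rotation.from_euler
ValueError: Expected consecutive axes to be different, got ZYY
```

```bash
sed -i "s/from_euler('ZYY',\[q\[0\],q\[1\],q\[2\]\])/from_euler('ZY',[q[0],q[1]+q[2]])/; s/L3=.28/L3=.30/" ik.py
cat > ikrun.py <<'E'
from ik import *
q0=readout.read_state()['joint_positions']; print(fk(q0)[0],fk(q0)[1].as_rotvec())
d=np.load('pics/w1.npz'); c=-d['R'].T@d['t']; s=[.4675,.3959,.1999]; print('cam in tool',Ro.from_rotvec([-.1949,-3.1333,.0006]).inv().apply(c-s))
rng=np.random.default_rng(0)
P={'A':pickpose((.452,.156),(.425,.056)),'B':pickpose((.440,-.025),(.419,-.122)),'C':pickpose((.427,-.242),(.434,-.343)),
 'p195':placepose(.195,.081,.008,0),'p-158':placepose(-.158,.081,.008,0),'p-233':placepose(-.233,.081,.008,0)}
for k,(t,R) in P.items():
  for fl in(0,1):
    S=R*flip if fl else R; sol=[]
    for i in range(12):
        q,er=solve(t,S,q0 if i==0 else rng.uniform(LO,HI))
        if er<1e-3 and not any(np.abs(q-o).max()<.05 for o in sol): sol.append(q)
    for q in sol: print(k,fl,np.round(q,2))
E
python3 ikrun.py
```

```text
[0.52487493 0.29917073 0.22968743] [1.93124115e-01 3.13407210e+00 1.58162100e-03]
cam in tool [ 7.21472033e-02  8.61208580e-05 -1.65113647e-01]
A 0 [-0.13  0.27  2.21  0.8   0.76 -0.49]
A 1 [-0.13  0.27  2.21  0.8   0.76  2.65]
B 0 [-0.54  0.36  2.07  0.6   0.99 -0.74]
B 1 [-0.54  0.36  2.07  0.6   0.99  2.41]
C 0 [-0.8   0.63  1.6   0.34  1.34 -1.02]
C 1 [-0.8   0.63  1.6   0.34  1.34  2.12]
p195 0 [0.49 0.41 2.19 3.88 0.59 1.16]
p195 1 [ 0.49  0.41  2.19  3.88  0.59 -1.98]
p-158 0 [-0.38  0.4   2.2   2.44  0.59  1.96]
p-158 1 [-0.38  0.4   2.2   2.44  0.59 -1.18]
p-233 0 [-0.54  0.45  2.12  2.19  0.62  2.11]
p-233 1 [-0.54  0.45  2.12  2.19  0.62 -1.04]
```

```bash
sed -i "s/^def f(p)/DL=.1108; D[:,0]=np.sqrt(D[:,0]**2-DL**2)\ndef f(p)/; s/q\[1\]+q\[2\]),0,hz/q[1]+q[2]),DL,hz/" ik.py
sed -i "s/^rng/print(F.x,abs(F.fun).max());rng/" ikrun.py; python3 ikrun.py
```

```text
[0.46083151 0.39020157 0.2298703 ] [1.93124115e-01 3.13407210e+00 1.58162100e-03]
cam in tool [ 7.21472033e-02  8.61208580e-05 -1.65113647e-01]
[ 0.49988889  0.4277118  -0.00762317 -0.1695339 ] 0.009750149513324313
A 0 [-0.41  0.27  2.22  0.7   0.87 -0.67]
A 1 [-0.41  0.27  2.22  0.7   0.87  2.47]
B 0 [-0.78  0.36  2.08  0.5   1.07 -0.9 ]
B 1 [-0.78  0.36  2.08  0.5   1.07  2.25]
C 0 [-0.98  0.63  1.6   0.26  1.38 -1.16]
C 1 [-0.98  0.63  1.6   0.26  1.38  1.99]
p195 0 [0.22 0.4  2.21 3.45 0.53 1.39]
p195 1 [ 0.22  0.4   2.21  3.45  0.53 -1.75]
p-158 0 [-0.65  0.4   2.22  2.1   0.7   2.1 ]
p-158 1 [-0.65  0.4   2.22  2.1   0.7  -1.05]
p-233 0 [-0.78  0.45  2.13  1.91  0.74  2.2 ]
p-233 1 [-0.78  0.45  2.13  1.91  0.74 -0.94]
```

{"fn": "apply_moves", "kwargs": {"increments": [[-0.08,-0.645,-0.08,0,0,0.31],[-0.08,-0.645,-0.08,0,0,0.31],[-0.08,-0.645,-0.08,0,0,0.31],[-0.08,-0.645,-0.08,0,0,0.31],[-0.08,-0.645,-0.08,0,0,0.31],[-0.08,-0.645,-0.08,0,0,0.31],[-0.08,-0.645,-0.08,0,0,0.31],[-0.08,-0.645,-0.08,0,0,0.31]]}}

```text
clock: 9.32
tool_pos: [0.4671, 0.2637, 0.24]
ee_rot: [-1.646, -2.672, 0.006]
ft_force: [0.5, -0.3, -0.1]
grip_width: 1.0
gripper_force: 0.0
```

{"fn": "apply_moves", "kwargs": {"increments": [[-0.58,-0.295,-0.08,0,0,0.31],[-0.58,-0.295,-0.08,0,0,0.31],[-0.58,-0.295,-0.08,0,0,0.31],[-0.58,-0.295,-0.08,0,0,0.31],[-0.58,-0.295,-0.08,0,0,0.31],[-0.58,-0.295,-0.08,0,0,0.31],[-0.58,-0.295,-0.08,0,0,0.31],[-0.58,-0.295,-0.08,0,0,0.31]]}}

```text
clock: 9.98
tool_pos: [0.4675, 0.1339, 0.2561]
ee_rot: [-2.706, -1.592, 0.007]
ft_force: [0.8, -0.4, -0.1]
grip_width: 1.001
gripper_force: 0.0
```

{"fn": "apply_moves", "kwargs": {"increments": [[-0.57,0.315,-0.08,0,0,0.31],[-0.57,0.315,-0.08,0,0,0.31],[-0.57,0.315,-0.08,0,0,0.31],[-0.57,0.315,-0.08,0,0,0.31],[-0.57,0.315,-0.08,0,0,0.31],[-0.57,0.315,-0.08,0,0,0.31],[-0.57,0.315,-0.08,0,0,0.31],[-0.57,0.315,-0.08,0,0,0.31]]}}

```text
clock: 10.65
tool_pos: [0.4681, 0.0039, 0.2721]
ee_rot: [-3.137, -0.141, 0.007]
ft_force: [0.0, 0.4, -0.3]
grip_width: 0.994
gripper_force: 0.0
```

{"fn": "apply_moves", "kwargs": {"increments": [[-0.06,0.65,-0.08,0,0,0.31],[-0.06,0.65,-0.08,0,0,0.31],[-0.06,0.65,-0.08,0,0,0.31],[-0.06,0.65,-0.08,0,0,0.31],[-0.06,0.65,-0.08,0,0,0.31],[-0.06,0.65,-0.08,0,0,0.31],[-0.06,0.65,-0.08,0,0,0.31],[-0.06,0.65,-0.08,0,0,0.31]]}}

```text
clock: 11.32
tool_pos: [0.4689, -0.1264, 0.288]
ee_rot: [-2.839, 1.344, 0.008]
ft_force: [-1.1, -0.9, -0.5]
grip_width: 0.997
gripper_force: 0.0
```

```bash
cat > tgt.py <<'E'
from ik import *
def go(t,R,n=''):
    s=readout.read_state(); print(n,np.round(t,3)); inc(t,R.as_rotvec()); q,er=solve(t,R,s['joint_positions']); print('  ik',np.round(q,2),round(er,4))
E
python3 - <<'E'
from tgt import *
st(); t,R=pickpose((.427,-.242),(.434,-.343),back=.15); go(t,R*flip)
E
```

```text
{'clock': 11.3167, 'joint_positions': [-0.4935, 0.1048, 1.5563, 0.0001, 1.4856, 1.9615], 'tool_pos': [0.4689, -0.1264, 0.288], 'ee_rot': [-2.8393, 1.3439, 0.0079], 'ft_force': [-1.0936, -0.8683, -0.5114], 'gripper_force': 0.0, 'grip_width': 0.997}
 [ 0.437 -0.382  0.143]
inc [0.8907 0.9338 0.7202] [ 0.0524 -0.16    0.1917]
  ik [-1.03  0.61  1.28  0.23  1.72  2.02] 0.0
```

{"fn": "apply_moves", "kwargs": {"increments": [[0.89,0.93,0.72,0.0524,-0.16,0.1917],[0.89,0.93,0.72,0.0524,-0.16,0.1917],[0.89,0.93,0.72,0.0524,-0.16,0.1917],[0.89,0.93,0.72,0.0524,-0.16,0.1917],[0.89,0.93,0.72,0.0524,-0.16,0.1917],[0.89,0.93,0.72,0.0524,-0.16,0.1917],[0.89,0.93,0.72,0.0524,-0.16,0.1917],[0.89,0.93,0.72,0.0524,-0.16,0.1917]]}}

```text
clock: 11.98
tool_pos: [0.4358, -0.3866, 0.1347]
ee_rot: [-1.99, 1.865, 0.551]
ft_force: [-1.3, 0.4, -1.3]
grip_width: 0.996
gripper_force: 0.0
```

{"fn": "apply_moves", "kwargs": {"increments": [[0,0,0,0,0,0],[0,0,0,0,0,0],[0,0,0,0,0,0]]}}

```text
clock: 12.23
tool_pos: [0.4413, -0.3807, 0.1475]
ee_rot: [-2.01, 1.856, 0.53]
ft_force: [0.9, 0.0, 0.7]
grip_width: 1.0
gripper_force: 0.0
```

Run:
```python
from tgt import *
s=st(); print('fk',fk(s['joint_positions'])[0],fk(s['joint_positions'])[1].as_rotvec())
t,R=pickpose((.427,-.242),(.434,-.343),back=.15); go(t,R*flip)
d=snap('wrist','w2'); crop('w2','w2b',0,0,640,400,1.25)
for X in([.427,-.242,.044],[.434,-.343,.044],[.4385,-.394,.022]): print(proj('w2',X)*1.25)
```

```text
{'clock': 12.2333, 'joint_positions': [-1.0457, 0.6517, 1.2123, 0.2241, 1.7485, 2.0031], 'tool_pos': [0.4413, -0.3807, 0.1475], 'ee_rot': [-2.0099, 1.8563, 0.5304], 'ft_force': [0.8589, 0.0483, 0.7396], 'gripper_force': 0.0, 'grip_width': 1.0004}
fk [ 0.43888662 -0.40570905  0.14398177] [-2.00989596  1.85631892  0.53041802]
 [ 0.437 -0.382  0.143]
inc [0.0149 0.0235 0.0149] [ 0.0001 -0.001   0.0032]
  ik [-1.03  0.61  1.28  0.23  1.72  2.02] 0.0
[406.00047098 307.43328002]
[408.04465989 224.70899115]
[407.88193491 147.00098799]
```

View pics/w2b.png

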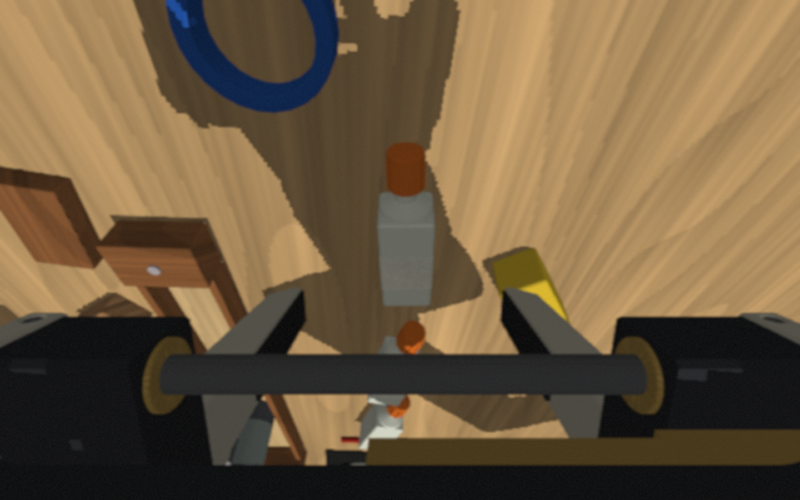

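Wrist view: bottle axis runs from base (407,305) to cap (405,145), within 2 mm of prediction and centred between the fingers.

```bash
sed -i 's/^L3=.*/L3=.35/' ik.py
python3 - <<'E'
from tgt import *
s=st(); print('fk',fk(s['joint_positions'])[0])
t,R=pickpose((.427,-.242),(.434,-.343)); go(t,R*flip)
rng=np.random.default_rng(1)
qp,_=solve(t,R*flip,s['joint_positions'])
for yl in(-.233,-.158,.195):
  for dz in(0,.15):
    t2,R2=placepose(yl,.081+dz,.008,0)
    sol=[]
    for i in range(10):
      q,er=solve(t2,R2*flip,rng.uniform(LO,HI))
      if er<1e-3 and not any(np.abs(q-o).max()<.05 for o in sol): sol.append(q); print(yl,dz,np.round(q,2))
E
```

```text
{'clock': 12.2833, 'joint_positions': [-1.0452, 0.6504, 1.212, 0.2239, 1.7485, 2.0031], 'tool_pos': [0.4416, -0.3807, 0.1484], 'ee_rot': [-2.0113, 1.8563, 0.5285], 'ft_force': [0.1944, -0.3711, 0.6824], 'gripper_force': 0.0, 'grip_width': 0.9991}
fk [ 0.43739613 -0.38082656  0.15144186]
 [ 0.432 -0.307  0.014]
inc [0.0134 0.0249 0.7685] [ 0.     -0.0015  0.0035]
  ik [-1.    0.67  1.54  0.25  1.4   1.97] 0.0
-0.233 0 [-0.86  0.45  2.23  1.94  0.81 -1.07]
-0.233 0.15 [-0.86  0.17  2.11  1.52  0.75 -0.5 ]
-0.158 0 [-0.73  0.41  2.33  2.13  0.79 -1.17]
-0.158 0.15 [-0.73  0.09  2.2   1.63  0.65 -0.52]
0.195 0 [ 0.24  0.41  2.31  3.43  0.64 -1.71]
0.195 0.15 [ 0.24  0.1   2.19  3.9   0.25 -2.22]
```

{"fn": "apply_moves", "kwargs": {"increments": [[0.01,0.02,0.15,0,0,0],[0.01,0.02,0.3,0,0,0],[0.01,0.02,0.45,0,0,0],[0.01,0.02,0.6,0,0,0],[0.01,0.02,0.7,0,0,0],[0.01,0.02,0.74,0,0,0],[0.01,0.02,0.75,0,0,0],[0.01,0.02,0.75,0,0,0]]}}

```text
clock: 12.95
tool_pos: [0.4326, -0.3098, 0.0171]
ee_rot: [-2.011, 1.857, 0.528]
ft_force: [0.5, -1.3, 0.5]
grip_width: 0.996
gripper_force: 0.0
```

{"fn": "apply_moves", "kwargs": {"increments": [[0,0,0,0,0,0],[0,0,0,0,0,0],[0,0,0,0,0,0],[0,0,0,0,0,0],[0,0,0,0,0,0],[0,0,0,0,0,0],[0,0,0,0,0,0],[0,0,0,0,0,0]], "grip": 1, "force": 30}}

```text
clock: 13.62
tool_pos: [0.4317, -0.31, 0.0155]
ee_rot: [-2.008, 1.859, 0.531]
ft_force: [0.4, -0.1, -0.1]
grip_width: 0.477
gripper_force: 0.6
```

```bash
cat >> tgt.py <<'E'
def plan(yl,dz,off,n,zg=.081,q1=None,show=True):
    "joint-straight path from here to above the slot; prints the way poses' shifts from each other"
    s=readout.read_state(); qa=np.array(s['joint_positions']); t,R=placepose(yl,zg+dz,off,0); R=R*flip
    best=None
    for i in range(25):
        q,er=solve(t,R,np.random.default_rng(i).uniform(LO,HI))
        if er<1e-3 and (best is None or np.abs(q-qa).sum()<np.abs(best-qa).sum()): best=q
    print('from',qa.round(2),'to',best.round(2))
    b=np.array(s['tool_pos'])-fk(qa)[0]; P=[fk(qa+(best-qa)*k/n) for k in range(n+1)]
    P[0]=(np.array(s['tool_pos'])-b,Ro.from_rotvec(s['ee_rot']))
    for k in range(1,n+1):
        p0,R0=P[k-1];p,R1=P[k]; print(np.round(R0.inv().apply(p-p0)/.2,3).tolist(),np.round((R0.inv()*R1).as_rotvec()/np.pi,4).tolist(),'pos',p.round(3),'axis up?',R1.apply([-np.sin(BETA)*0,0,1]).round(2))
E
python3 - <<'E'
from tgt import *
st(); t,R=pickpose((.427,-.242),(.434,-.343)); go(t,R*flip)
E
```

```text
{'clock': 13.6167, 'joint_positions': [-1.0044, 0.6972, 1.4974, 0.2427, 1.4182, 1.9652], 'tool_pos': [0.4317, -0.31, 0.0155], 'ee_rot': [-2.0076, 1.8585, 0.5306], 'ft_force': [0.4327, -0.0513, -0.0649], 'gripper_force': 0.5839, 'grip_width': 0.4769}
 [ 0.432 -0.307  0.014]
inc [-0.0069  0.0001  0.0151] [-0.0001 -0.0009  0.0025]
  ik [-1.    0.67  1.54  0.25  1.4   1.97] 0.0
```

{"fn": "apply_moves", "kwargs": {"increments": [[0,0,0,0,0,0],[0,0,0,0,0,0],[0,0,0,0,0,0]]}}

```text
clock: 13.87
tool_pos: [0.4317, -0.31, 0.0155]
ee_rot: [-2.008, 1.859, 0.531]
ft_force: [0.3, 0.0, -0.3]
grip_width: 0.471
gripper_force: 29.9
```

{"fn": "apply_moves", "kwargs": {"increments": [[-0.05,0,-0.087,0,0,0],[-0.1,0,-0.173,0,0,0],[-0.2,0,-0.346,0,0,0],[-0.3,0,-0.52,0,0,0],[-0.4,0,-0.69,0,0,0],[-0.4,0,-0.69,0,0,0],[-0.4,0,-0.69,0,0,0]]}}

```text
clock: 14.45
tool_pos: [0.4317, -0.3104, 0.1769]
ee_rot: [-2.011, 1.86, 0.523]
ft_force: [-0.1, -0.2, -2.9]
grip_width: 0.475
gripper_force: 29.9
```

Run:
```python
from tgt import *
st(); plan(-.233,.15,.008,4)
```

```text
{'clock': 14.45, 'joint_positions': [-1.0044, 0.5206, 1.3652, 0.2418, 1.7126, 2.0374], 'tool_pos': [0.4317, -0.3104, 0.1769], 'ee_rot': [-2.011, 1.8597, 0.5235], 'ft_force': [-0.0964, -0.1731, -2.864], 'gripper_force': 29.9069, 'grip_width': 0.4749}
from [-1.    0.52  1.37  0.24  1.71  2.04] to [-0.86  0.17  2.11  1.52  0.75 -0.5 ]
[-0.249, -0.532, 0.134] [0.1049, 0.0288, -0.1995] pos [ 0.532 -0.25   0.179] axis up? [ 0.3   0.5  -0.81]
[0.076, -0.437, 0.122] [0.0603, 0.0844, -0.1662] pos [ 0.612 -0.212  0.202] axis up? [ 0.58  0.43 -0.69]
[0.175, -0.151, 0.065] [-0.0136, 0.0918, -0.1379] pos [ 0.654 -0.205  0.224] axis up? [ 0.78  0.27 -0.56]
[-0.001, 0.077, -0.036] [-0.0698, 0.0424, -0.1174] pos [ 0.649 -0.221  0.222] axis up? [ 0.87  0.03 -0.5 ]
```

{"fn": "apply_moves", "kwargs": {"increments": [[-0.249,-0.532,0.134,0.1049,0.0288,-0.1995],[-0.249,-0.532,0.134,0.1049,0.0288,-0.1995],[-0.249,-0.532,0.134,0.1049,0.0288,-0.1995],[-0.249,-0.532,0.134,0.1049,0.0288,-0.1995],[-0.249,-0.532,0.134,0.1049,0.0288,-0.1995],[-0.249,-0.532,0.134,0.1049,0.0288,-0.1995],[-0.249,-0.532,0.134,0.1049,0.0288,-0.1995],[-0.249,-0.532,0.134,0.1049,0.0288,-0.1995]]}}

```text
clock: 15.12
tool_pos: [0.5316, -0.2443, 0.1751]
ee_rot: [-2.232, 1.157, -0.035]
ft_force: [0.3, 0.0, -2.3]
grip_width: 0.468
gripper_force: 29.9
```

{"fn": "apply_moves", "kwargs": {"increments": [[0.076,-0.437,0.122,0.0603,0.0844,-0.1662],[0.076,-0.437,0.122,0.0603,0.0844,-0.1662],[0.076,-0.437,0.122,0.0603,0.0844,-0.1662],[0.076,-0.437,0.122,0.0603,0.0844,-0.1662],[0.076,-0.437,0.122,0.0603,0.0844,-0.1662],[0.076,-0.437,0.122,0.0603,0.0844,-0.1662],[0.076,-0.437,0.122,0.0603,0.0844,-0.1662],[0.076,-0.437,0.122,0.0603,0.0844,-0.1662]]}}

```text
clock: 15.78
tool_pos: [0.6132, -0.2065, 0.2003]
ee_rot: [-2.34, 0.629, -0.643]
ft_force: [-0.6, -0.2, -2.7]
grip_width: 0.471
gripper_force: 29.9
```

{"fn": "apply_moves", "kwargs": {"increments": [[0.175,-0.151,0.065,-0.0136,0.0918,-0.1379],[0.175,-0.151,0.065,-0.0136,0.0918,-0.1379],[0.175,-0.151,0.065,-0.0136,0.0918,-0.1379],[0.175,-0.151,0.065,-0.0136,0.0918,-0.1379],[0.175,-0.151,0.065,-0.0136,0.0918,-0.1379],[0.175,-0.151,0.065,-0.0136,0.0918,-0.1379],[0.175,-0.151,0.065,-0.0136,0.0918,-0.1379],[0.175,-0.151,0.065,-0.0136,0.0918,-0.1379]]}}

```text
clock: 16.45
tool_pos: [0.6562, -0.2002, 0.2224]
ee_rot: [-2.463, 0.248, -1.19]
ft_force: [0.1, -0.3, -2.0]
grip_width: 0.476
gripper_force: 29.9
```

Run:
```python
from tgt import *
st(); t,R=placepose(-.233,.231,.008,0); go(t,R*flip)
```

```text
{'clock': 16.45, 'joint_positions': [-0.9161, 0.2996, 1.9149, 1.2142, 0.9923, 0.0967], 'tool_pos': [0.6562, -0.2002, 0.2224], 'ee_rot': [-2.4627, 0.2481, -1.19], 'ft_force': [0.131, -0.3384, -1.9936], 'gripper_force': 29.9251, 'grip_width': 0.4758}
 [ 0.649 -0.221  0.222]
inc [ 0.0058  0.0946 -0.0553] [-0.0704  0.0433 -0.1193]
  ik [-0.86  0.17  2.11  1.52  0.75 -0.5 ] 0.0
```

{"fn": "apply_moves", "kwargs": {"increments": [[0.006,0.095,-0.055,-0.0704,0.0433,-0.1193],[0.006,0.095,-0.055,-0.0704,0.0433,-0.1193],[0.006,0.095,-0.055,-0.0704,0.0433,-0.1193],[0.006,0.095,-0.055,-0.0704,0.0433,-0.1193],[0.006,0.095,-0.055,-0.0704,0.0433,-0.1193],[0.006,0.095,-0.055,-0.0704,0.0433,-0.1193],[0.006,0.095,-0.055,-0.0704,0.0433,-0.1193],[0.006,0.095,-0.055,-0.0704,0.0433,-0.1193]]}}

```text
clock: 17.12
tool_pos: [0.6486, -0.2212, 0.2216]
ee_rot: [-2.702, -0.054, -1.562]
ft_force: [1.1, -0.2, -2.3]
grip_width: 0.472
gripper_force: 29.9
```

Run:
```python
from tgt import *
st(); t,R=placepose(-.233,.231,.008,0); go(t,R*flip)
snap('scene','s5');snap('top','t5')
c=[proj('s5',[.640,-.221,z]) for z in(.156,.309)]; print(c)
u,v=c[0].astype(int); print(u,v); 
a=cv2.imread('pics/s5.png'); b=cv2.imread('pics/t5.png')
p=proj('t5',[.640,-.221,.2]).astype(int); print('top',p)
A=cv2.resize(a[v-130:v+70,u-60:u+80],None,fx=2.8,fy=2.8,interpolation=cv2.INTER_CUBIC)
B=cv2.resize(b[p[1]-60:p[1]+60,p[0]-60:p[0]+40],None,fx=4,fy=4,interpolation=cv2.INTER_CUBIC)
H=np.zeros((600,800,3),np.uint8);H[:560,:392]=A;H[:480,395:795]=B;cv2.imwrite('pics/m5.png',H)
```

```text
{'clock': 17.1167, 'joint_positions': [-0.8922, 0.2318, 2.0995, 1.5629, 0.7696, -0.5804], 'tool_pos': [0.6486, -0.2212, 0.2216], 'ee_rot': [-2.7019, -0.0536, -1.562], 'ft_force': [1.1067, -0.1811, -2.3195], 'gripper_force': 29.9308, 'grip_width': 0.4717}
 [ 0.649 -0.221  0.222]
inc [-0.0007 -0.0027 -0.0002] [-0.0001 -0.0004 -0.0001]
  ik [-0.86  0.17  2.11  1.52  0.75 -0.5 ] 0.0
[array([244.73615418, 198.20987127]), array([234.83308186, 128.39300338])]
244 198
top [386 157]
```

View pics/m5.png

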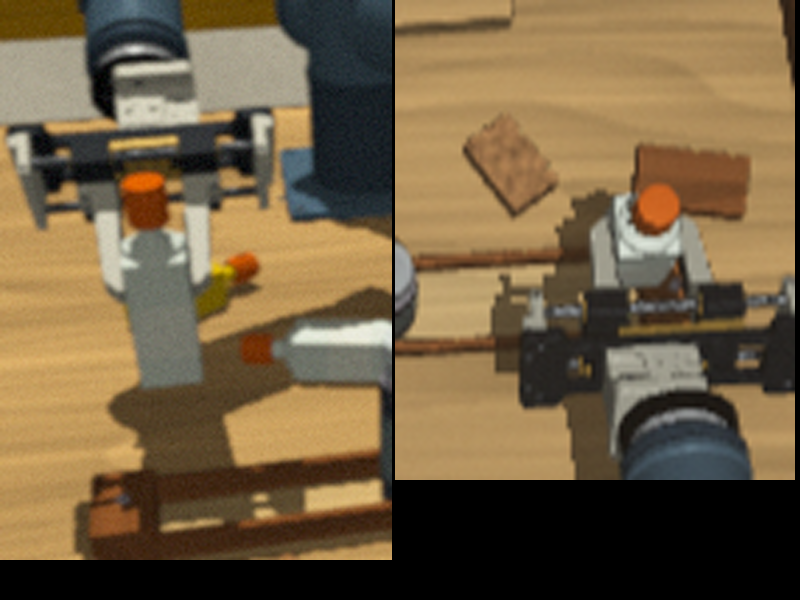

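The standing bottle is held: cap (145,182) and base (172,375) in the scene crop, cap (656,208) in the top crop. Checking the tilt and offsets numerically.

Run:
```python
from tgt import *
for z in(.300,.305,.31): print(ray('t5',391.25,149,z).round(4), ray('s5',235.8,133,z).round(4))
t,R=placepose(-.233,.081,.008,0); go(t,R*flip)
from scipy.optimize import least_squares
f=lambda X:np.r_[proj('t5',X)-[391.25,149],proj('s5',X)-[235.8,133]]
r=least_squares(f,[.64,-.22,.3]);print('cap',r.x,r.fun)
f=lambda X:proj('s5',[X[0],X[1],.156])-[245.4,201.5]
print('base',least_squares(f,[.64,-.22]).x)
```

```text
[ 0.6389 -0.2205  0.3   ] [ 0.6403 -0.2204  0.3   ]
[ 0.6376 -0.2198  0.305 ] [ 0.6517 -0.2194  0.305 ]
[ 0.6362 -0.219   0.31  ] [ 0.6631 -0.2184  0.31  ]
 [ 0.649 -0.221  0.072]
inc [-0.6483 -0.0022  0.3747] [ 0.     -0.0003  0.0001]
  ik [-0.86  0.45  2.23  1.94  0.81 -1.07] 0.0
cap [ 0.63900714 -0.22054156  0.29942024] [-0.01498505  0.00086767 -0.01057307 -0.00028279]
base [ 0.65239253 -0.21953456]
```

Cap triangulates to (0.639, -0.2205, 0.299), upright and on the lane line. Lowering.

{"fn": "apply_moves", "kwargs": {"increments": [[-0.1,0,0.058,0,0,0],[-0.2,0,0.116,0,0,0],[-0.3,0,0.173,0,0,0],[-0.4,0,0.231,0,0,0],[-0.5,0,0.289,0,0,0],[-0.56,0,0.325,0,0,0],[-0.56,0,0.325,0,0,0],[-0.56,0,0.325,0,0,0]]}}

```text
clock: 17.88
tool_pos: [0.6483, -0.2205, 0.0906]
ee_rot: [-2.702, -0.052, -1.56]
ft_force: [-0.5, -0.4, -1.5]
grip_width: 0.47
gripper_force: 29.9
```

{"fn": "apply_moves", "kwargs": {"increments": [[-0.01,0,0.006,0,0,0],[-0.02,0,0.012,0,0,0],[-0.03,0,0.017,0,0,0],[-0.03,0,0.017,0,0,0]]}}

```text
clock: 18.22
tool_pos: [0.6482, -0.2204, 0.0849]
ee_rot: [-2.703, -0.056, -1.563]
ft_force: [-0.5, 0.0, -1.8]
grip_width: 0.469
gripper_force: 29.9
```

{"fn": "apply_moves", "kwargs": {"increments": [[-0.006,0,0.004,0,0,0],[-0.013,0,0.0075,0,0,0],[-0.013,0,0.0075,0,0,0]]}}

```text
clock: 18.47
tool_pos: [0.6481, -0.2201, 0.0813]
ee_rot: [-2.703, -0.055, -1.561]
ft_force: [-0.0, 0.2, -2.6]
grip_width: 0.47
gripper_force: 29.9
```

{"fn": "apply_moves", "kwargs": {"increments": [[-0.006,0,0.004,0,0,0],[-0.009,0,0.005,0,0,0],[-0.009,0,0.005,0,0,0]]}}

```text
clock: 18.72
tool_pos: [0.648, -0.2201, 0.079]
ee_rot: [-2.703, -0.055, -1.561]
ft_force: [-0.8, 0.3, -2.2]
grip_width: 0.476
gripper_force: 29.9
```

{"fn": "apply_moves", "kwargs": {"increments": [[-0.006,0,0.004,0,0,0],[-0.009,0,0.005,0,0,0],[-0.009,0,0.005,0,0,0]]}}

```text
clock: 18.97
tool_pos: [0.648, -0.2202, 0.077]
ee_rot: [-2.703, -0.055, -1.561]
ft_force: [0.1, -0.5, -1.7]
grip_width: 0.474
gripper_force: 29.9
```

{"fn": "apply_moves", "kwargs": {"increments": [[-0.006,0,0.004,0,0,0],[-0.009,0,0.005,0,0,0],[-0.009,0,0.005,0,0,0]]}}

```text
clock: 19.22
tool_pos: [0.6479, -0.2201, 0.0749]
ee_rot: [-2.703, -0.055, -1.561]
ft_force: [0.4, 0.1, -1.7]
grip_width: 0.467
gripper_force: 29.9
```

{"fn": "apply_moves", "kwargs": {"increments": [[-0.006,0,0.004,0,0,0],[-0.009,0,0.005,0,0,0],[-0.009,0,0.005,0,0,0]]}}

```text
clock: 19.47
tool_pos: [0.6486, -0.2201, 0.0747]
ee_rot: [-2.7, -0.057, -1.566]
ft_force: [-3.3, 0.2, 4.8]
grip_width: 0.471
gripper_force: 29.9
```

Contact at the expected height. Releasing and retracting.

{"fn": "apply_moves", "kwargs": {"increments": [[0.004,0,-0.0025,0,0,0],[0.004,0,-0.0025,0,0,0],[0.004,0,-0.0025,0,0,0],[0.004,0,-0.0025,0,0,0],[0.004,0,-0.0025,0,0,0]], "grip": 0.25}}

```text
clock: 19.88
tool_pos: [0.648, -0.2202, 0.074]
ee_rot: [-2.703, -0.055, -1.561]
ft_force: [0.3, 0.2, -0.1]
grip_width: 0.74
gripper_force: 0.0
```

{"fn": "apply_moves", "kwargs": {"increments": [[0,0,-0.05,0,0,0],[0,0,-0.15,0,0,0],[0,0,-0.3,0,0,0],[0,0,-0.45,0,0,0],[0,0,-0.6,0,0,0],[0,0,-0.6,0,0,0],[0,0,-0.6,0,0,0]]}}

```text
clock: 20.47
tool_pos: [0.5431, -0.2256, 0.135]
ee_rot: [-2.705, -0.052, -1.564]
ft_force: [0.9, -0.7, 0.6]
grip_width: 0.751
gripper_force: 0.0
```

Run:
```python
from tgt import *
st(); snap('wrist','w6');snap('top','t6'); snap('scene','s6')
a=cv2.imread('pics/t6.png')[150:260,240:440]; b=cv2.imread('pics/s6.png')[130:290,160:420]
H=np.zeros((600,800,3),np.uint8);A=cv2.resize(a,(500,275),interpolation=cv2.INTER_CUBIC);B=cv2.resize(b,(520,320),interpolation=cv2.INTER_CUBIC)
H[:275,:500]=A;H[278:598,:520]=B;cv2.imwrite('pics/m6.png',H)
```

```text
{'clock': 20.4667, 'joint_positions': [-1.156, 0.332, 2.3534, 1.6551, 0.9406, -1.0427], 'tool_pos': [0.5431, -0.2256, 0.135], 'ee_rot': [-2.7053, -0.0525, -1.5639], 'ft_force': [0.9143, -0.6759, 0.6491], 'gripper_force': 0.0, 'grip_width': 0.7515}
```

View pics/m6.png

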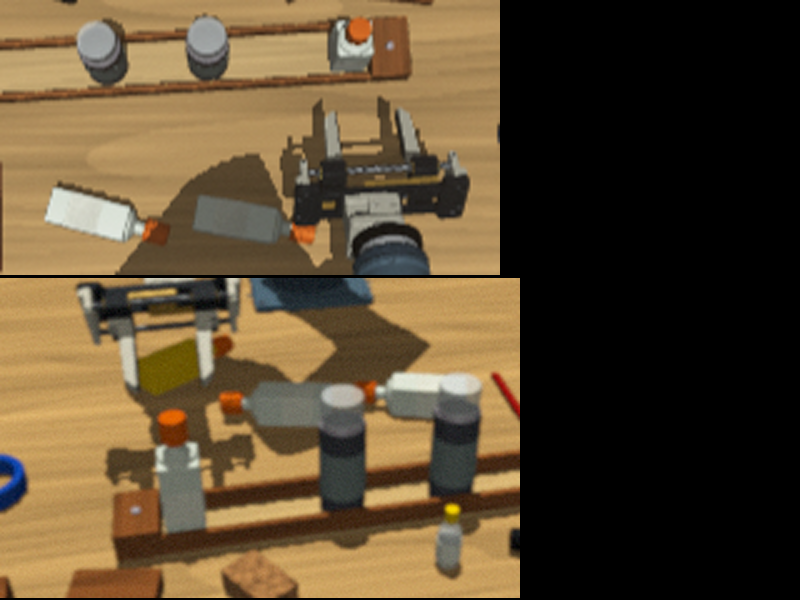

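Bottle C stands in the lane at the end, cap at (172,425) in the scene crop, and both cans are untouched. Next is bottle B. I'll check in code that A and B haven't moved, then plan the reverse joint path.

```bash
cat >> tgt.py <<'E'
def caps(f):
    im=cv2.cvtColor(cv2.imread(f'pics/{f}.png'),cv2.COLOR_BGR2HSV); m=cv2.inRange(im,(3,190,70),(14,255,255))
    n,l,s,c=cv2.connectedComponentsWithStats(m); return [(c[i].round(1).tolist(),int(s[i,4])) for i in range(1,n) if s[i,4]>15]
def path(t,R,n):
    s=readout.read_state(); qa=np.array(s['joint_positions']); best=None
    for i in range(25):
        q,er=solve(t,R,np.random.default_rng(i).uniform(LO,HI))
        if er<1e-3 and (best is None or np.abs(q-qa).sum()<np.abs(best-qa).sum()): best=q
    print('from',qa.round(2),'to',best.round(2))
    b=np.array(s['tool_pos'])-fk(qa)[0]; P=[]
    for k in range(n+1):
        p,S=fk(qa+(best-qa)*k/n); P.append((p+b*(1-k/n),S))
    for k in range(1,n+1):
        p0,R0=P[k-1];p,R1=P[k]; print(np.round(R0.inv().apply(p-p0)/.2,3).tolist()+np.round((R0.inv()*R1).as_rotvec()/np.pi,4).tolist(),'pos',p.round(3))
E
python3 - <<'E'
from tgt import *
print(caps('top0'));print(caps('t6'))
t,R=pickpose((.440,-.025),(.419,-.122),s=72,back=.16); path(t,R*flip,4)
E
```

```text
[([480.3, 108.1], 39), ([238.2, 220.3], 22), ([431.1, 233.3], 77), ([301.7, 242.6], 74), ([360.5, 242.1], 74), ([238.1, 254.3], 19), ([365.5, 297.3], 56)]
[([476.7, 107.0], 67), ([383.0, 161.7], 72), ([238.2, 220.5], 22), ([301.4, 242.4], 63), ([360.6, 243.0], 56), ([237.8, 252.0], 27)]
from [-1.15  0.34  2.35  1.66  0.94 -1.04] to [-0.96  0.25  1.83  0.38  1.44  2.28]
[0.131, -0.254, 0.015, 0.0773, -0.0317, 0.1596] pos [ 0.558 -0.173  0.155]
[-0.152, -0.16, -0.055, 0.0131, -0.0868, 0.17] pos [ 0.532 -0.136  0.157]
[-0.209, 0.108, -0.142, -0.0716, -0.0624, 0.1852] pos [ 0.478 -0.131  0.15 ]
[-0.016, 0.301, -0.232, -0.0997, 0.0248, 0.2054] pos [ 0.41  -0.164  0.152]
```

{"fn": "apply_moves", "kwargs": {"increments": [[0.15,0,-0.1,0,0,0],[0.3,0,-0.2,0,0,0],[0.346,0,-0.25,0,0,0],[0.346,0,-0.25,0,0,0],[0.346,0,-0.25,0,0,0]]}}

```text
clock: 21.03
tool_pos: [0.5359, -0.2242, 0.2191]
ee_rot: [-2.703, -0.059, -1.562]
ft_force: [-0.3, 0.4, -0.0]
grip_width: 0.75
gripper_force: 0.0
```

Run:
```python
from tgt import *
t,R=pickpose((.440,-.025),(.419,-.122),s=72,back=.16); path(t,R*flip,4)
```

```text
from [-1.18  0.1   2.28  1.42  0.97 -0.67] to [-0.96  0.25  1.83  0.38  1.44  2.28]
[-0.049, -0.226, 0.043, 0.0617, -0.0517, 0.1614] pos [ 0.537 -0.179  0.206]
[-0.214, -0.066, -0.003, 0.0023, -0.0835, 0.1693] pos [ 0.511 -0.149  0.185]
[-0.188, 0.159, -0.054, -0.0629, -0.0599, 0.1793] pos [ 0.465 -0.143  0.165]
[0.004, 0.283, -0.106, -0.0898, 0.0058, 0.1914] pos [ 0.41  -0.164  0.152]
```

{"fn": "apply_moves", "kwargs": {"increments": [[-0.049,-0.226,0.043,0.0617,-0.0517,0.1614],[-0.049,-0.226,0.043,0.0617,-0.0517,0.1614],[-0.049,-0.226,0.043,0.0617,-0.0517,0.1614],[-0.049,-0.226,0.043,0.0617,-0.0517,0.1614],[-0.049,-0.226,0.043,0.0617,-0.0517,0.1614],[-0.049,-0.226,0.043,0.0617,-0.0517,0.1614],[-0.049,-0.226,0.043,0.0617,-0.0517,0.1614]], "grip": 0}}

```text
clock: 21.62
tool_pos: [0.5363, -0.1788, 0.2046]
ee_rot: [-2.424, 0.417, -1.126]
ft_force: [-0.5, 0.2, 0.0]
grip_width: 1.0
gripper_force: 0.0
```

{"fn": "apply_moves", "kwargs": {"increments": [[-0.214,-0.066,-0.003,0.0023,-0.0835,0.1693],[-0.214,-0.066,-0.003,0.0023,-0.0835,0.1693],[-0.214,-0.066,-0.003,0.0023,-0.0835,0.1693],[-0.214,-0.066,-0.003,0.0023,-0.0835,0.1693],[-0.214,-0.066,-0.003,0.0023,-0.0835,0.1693],[-0.214,-0.066,-0.003,0.0023,-0.0835,0.1693],[-0.214,-0.066,-0.003,0.0023,-0.0835,0.1693]]}}

```text
clock: 22.2
tool_pos: [0.5102, -0.1484, 0.1847]
ee_rot: [-2.215, 0.893, -0.575]
ft_force: [0.6, 0.4, 0.3]
grip_width: 0.996
gripper_force: 0.0
```

{"fn": "apply_moves", "kwargs": {"increments": [[-0.188,0.159,-0.054,-0.0629,-0.0599,0.1793],[-0.188,0.159,-0.054,-0.0629,-0.0599,0.1793],[-0.188,0.159,-0.054,-0.0629,-0.0599,0.1793],[-0.188,0.159,-0.054,-0.0629,-0.0599,0.1793],[-0.188,0.159,-0.054,-0.0629,-0.0599,0.1793],[-0.188,0.159,-0.054,-0.0629,-0.0599,0.1793],[-0.188,0.159,-0.054,-0.0629,-0.0599,0.1793]]}}

```text
clock: 22.78
tool_pos: [0.4646, -0.1423, 0.164]
ee_rot: [-2.005, 1.439, -0.014]
ft_force: [-0.3, 0.2, 0.2]
grip_width: 1.0
gripper_force: 0.0
```

{"fn": "apply_moves", "kwargs": {"increments": [[0.004,0.283,-0.106,-0.0898,0.0058,0.1914],[0.004,0.283,-0.106,-0.0898,0.0058,0.1914],[0.004,0.283,-0.106,-0.0898,0.0058,0.1914],[0.004,0.283,-0.106,-0.0898,0.0058,0.1914],[0.004,0.283,-0.106,-0.0898,0.0058,0.1914],[0.004,0.283,-0.106,-0.0898,0.0058,0.1914],[0.004,0.283,-0.106,-0.0898,0.0058,0.1914],[0.004,0.283,-0.106,-0.0898,0.0058,0.1914]]}}

```text
clock: 23.45
tool_pos: [0.4088, -0.1632, 0.1515]
ee_rot: [-1.695, 2.094, 0.455]
ft_force: [0.4, 0.6, -0.3]
grip_width: 0.999
gripper_force: 0.0
```

Run:
```python
from tgt import *
st(); t,R=pickpose((.440,-.025),(.419,-.122),s=72,back=.16); go(t,R*flip,'pre')
t,R=pickpose((.440,-.025),(.419,-.122),s=72); go(t,R*flip,'grasp')
snap('wrist','w7'); snap('top','t7')
print(caps('w7'),caps('t7'))
c=np.array([-.021,-.097]);c/=np.linalg.norm(c)
for s_,z in((0,.044),(.1,.044),(.137,.022)): print(s_,proj('w7',np.r_[np.array([.440,-.025])+c*s_,z]))
crop('w7','w7b',200,60,460,290,2.6)
```

```text
{'clock': 23.45, 'joint_positions': [-0.9701, 0.2911, 1.803, 0.3781, 1.4371, 2.2556], 'tool_pos': [0.4088, -0.1632, 0.1515], 'ee_rot': [-1.6953, 2.0942, 0.4546], 'ft_force': [0.4061, 0.5772, -0.3498], 'gripper_force': 0.0, 'grip_width': 0.9994}
pre [ 0.41  -0.164  0.152]
inc [ 0.0023 -0.0061 -0.0048] [-0.0002  0.001   0.0011]
  ik [-0.96  0.25  1.83  0.38  1.44  2.28] 0.0
grasp [ 0.427 -0.086  0.014]
inc [ 0.0049 -0.0057  0.7952] [-0.0002  0.001   0.0011]
  ik [-0.82  0.38  2.06  0.49  1.07  2.21] 0.0
[([517.2, 92.2], 1359), ([316.7, 134.2], 1094), ([346.1, 249.5], 444)] [([478.5, 107.7], 99), ([383.0, 161.7], 72), ([301.7, 242.6], 62), ([360.6, 242.1], 70), ([364.2, 295.6], 41)]
0 [320.28187791 243.483494  ]
0.1 [320.09778348 179.25470725]
0.137 [320.19505472 132.40966629]
```

Bottle B's cap sits at (316.7,134.2) against a predicted (320,132), so about 2 mm. Grasping.

{"fn": "apply_moves", "kwargs": {"increments": [[0,0,0.15,0,0,0],[0,0,0.3,0,0,0],[0,0,0.45,0,0,0],[0,0,0.6,0,0,0],[0,0,0.72,0,0,0],[0,0,0.78,0,0,0],[0,0,0.79,0,0,0],[0,0,0.79,0,0,0]]}}

```text
clock: 24.22
tool_pos: [0.4254, -0.0863, 0.015]
ee_rot: [-1.692, 2.099, 0.457]
ft_force: [0.7, -1.0, 0.1]
grip_width: 0.999
gripper_force: 0.0
```

{"fn": "apply_moves", "kwargs": {"increments": [[0,0,0,0,0,0],[0,0,0,0,0,0],[0,0,0,0,0,0],[0,0,0,0,0,0],[0,0,0,0,0,0],[0,0,0,0,0,0],[0,0,0,0,0,0],[0,0,0,0,0,0]], "grip": 1}}

```text
clock: 24.88
tool_pos: [0.4263, -0.0872, 0.0153]
ee_rot: [-1.691, 2.101, 0.455]
ft_force: [-0.0, -0.7, -0.1]
grip_width: 0.476
gripper_force: 0.9
```

{"fn": "apply_moves", "kwargs": {"increments": [[0,0,0,0,0,0],[0,0,0,0,0,0],[0,0,0,0,0,0]]}}

```text
clock: 25.13
tool_pos: [0.4263, -0.0872, 0.0153]
ee_rot: [-1.692, 2.1, 0.455]
ft_force: [1.9, -0.8, 1.0]
grip_width: 0.471
gripper_force: 29.9
```

{"fn": "apply_moves", "kwargs": {"increments": [[-0.05,0,-0.087,0,0,0],[-0.1,0,-0.173,0,0,0],[-0.2,0,-0.346,0,0,0],[-0.3,0,-0.52,0,0,0],[-0.4,0,-0.69,0,0,0],[-0.4,0,-0.69,0,0,0],[-0.4,0,-0.69,0,0,0]]}}

```text
clock: 25.72
tool_pos: [0.4268, -0.0878, 0.1758]
ee_rot: [-1.694, 2.101, 0.449]
ft_force: [0.5, -0.6, -2.8]
grip_width: 0.471
gripper_force: 30.0
```

Run:
```python
from tgt import *
st(); plan(-.155,.15,.008,4); plan(-.155,0.,.008,1)
```

```text
{'clock': 25.7167, 'joint_positions': [-0.8407, 0.2025, 1.8519, 0.4219, 1.424, 2.3799], 'tool_pos': [0.4268, -0.0878, 0.1758], 'ee_rot': [-1.694, 2.1005, 0.4489], 'ft_force': [0.5068, -0.5728, -2.7905], 'gripper_force': 29.9725, 'grip_width': 0.4711}
from [-0.84  0.2   1.85  0.42  1.42  2.38] to [-0.72  0.09  2.2   1.63  0.64 -0.52]
[-0.243, -0.417, 0.072] [0.0991, -0.0007, -0.2036] pos [ 0.527 -0.077  0.18 ] axis up? [ 0.4   0.49 -0.78]
[0.106, -0.356, 0.055] [0.0643, 0.0644, -0.182] pos [ 0.598 -0.075  0.203] axis up? [ 0.64  0.4  -0.66]
[0.248, -0.074, 0.02] [-0.0055, 0.0807, -0.1642] pos [ 0.639 -0.101  0.222] axis up? [ 0.8   0.24 -0.55]
[0.104, 0.181, -0.026] [-0.0601, 0.0389, -0.151] pos [ 0.645 -0.143  0.222] axis up? [ 0.87  0.03 -0.5 ]
from [-0.84  0.2   1.85  0.42  1.42  2.38] to [-0.72  0.41  2.33  2.13  0.79 -1.18]
[0.198, -1.064, 0.445] [0.1622, 0.342, -0.6057] pos [ 0.645 -0.143  0.072] axis up? [ 0.87  0.03 -0.5 ]
```

{"fn": "apply_moves", "kwargs": {"increments": [[0.12,0,-0.24,0,0,0],[0.25,0,-0.49,0,0,0],[0.25,0,-0.49,0,0,0],[0.25,0,-0.49,0,0,0],[0.25,0,-0.49,0,0,0],[0.25,0,-0.49,0,0,0]]}}

```text
clock: 26.22
tool_pos: [0.4058, -0.176, 0.2325]
ee_rot: [-1.689, 2.1, 0.462]
ft_force: [-0.1, 0.3, -2.9]
grip_width: 0.467
gripper_force: 30.0
```

Run:
```python
from tgt import *
st(); plan(-.155,.16,.008,4)
```

```text
{'clock': 26.2167, 'joint_positions': [-0.9885, 0.2195, 1.6785, 0.3668, 1.6291, 2.3186], 'tool_pos': [0.4058, -0.176, 0.2325], 'ee_rot': [-1.6894, 2.1005, 0.4615], 'ft_force': [-0.0802, 0.2938, -2.9021], 'gripper_force': 29.9773, 'grip_width': 0.4674}
from [-0.99  0.22  1.68  0.37  1.63  2.32] to [-0.72  0.07  2.19  1.59  0.64 -0.47]
[-0.293, -0.481, 0.183] [0.1015, 0.0049, -0.2172] pos [ 0.516 -0.142  0.226] axis up? [ 0.4   0.48 -0.78]
[0.062, -0.396, 0.169] [0.0654, 0.0674, -0.1855] pos [ 0.598 -0.118  0.24 ] axis up? [ 0.65  0.4  -0.65]
[0.175, -0.099, 0.114] [-0.0072, 0.0808, -0.1594] pos [ 0.644 -0.122  0.248] axis up? [ 0.81  0.24 -0.54]
[-0.014, 0.132, 0.026] [-0.0623, 0.0324, -0.1417] pos [ 0.645 -0.143  0.232] axis up? [ 0.87  0.03 -0.5 ]
```

{"fn": "apply_moves", "kwargs": {"increments": [[-0.293,-0.481,0.183,0.1015,0.0049,-0.2172],[-0.293,-0.481,0.183,0.1015,0.0049,-0.2172],[-0.293,-0.481,0.183,0.1015,0.0049,-0.2172],[-0.293,-0.481,0.183,0.1015,0.0049,-0.2172],[-0.293,-0.481,0.183,0.1015,0.0049,-0.2172],[-0.293,-0.481,0.183,0.1015,0.0049,-0.2172],[-0.293,-0.481,0.183,0.1015,0.0049,-0.2172],[-0.293,-0.481,0.183,0.1015,0.0049,-0.2172]]}}

```text
clock: 26.88
tool_pos: [0.5142, -0.1287, 0.2306]
ee_rot: [-2.045, 1.377, -0.09]
ft_force: [0.1, -0.2, -2.8]
grip_width: 0.472
gripper_force: 30.0
```

{"fn": "apply_moves", "kwargs": {"increments": [[0.062,-0.396,0.169,0.0654,0.0674,-0.1855],[0.062,-0.396,0.169,0.0654,0.0674,-0.1855],[0.062,-0.396,0.169,0.0654,0.0674,-0.1855],[0.062,-0.396,0.169,0.0654,0.0674,-0.1855],[0.062,-0.396,0.169,0.0654,0.0674,-0.1855],[0.062,-0.396,0.169,0.0654,0.0674,-0.1855],[0.062,-0.396,0.169,0.0654,0.0674,-0.1855],[0.062,-0.396,0.169,0.0654,0.0674,-0.1855]]}}

```text
clock: 27.55
tool_pos: [0.5977, -0.1058, 0.246]
ee_rot: [-2.238, 0.798, -0.688]
ft_force: [0.0, -0.4, -2.8]
grip_width: 0.47
gripper_force: 30.0
```

{"fn": "apply_moves", "kwargs": {"increments": [[0.175,-0.099,0.114,-0.0072,0.0808,-0.1594],[0.175,-0.099,0.114,-0.0072,0.0808,-0.1594],[0.175,-0.099,0.114,-0.0072,0.0808,-0.1594],[0.175,-0.099,0.114,-0.0072,0.0808,-0.1594],[0.175,-0.099,0.114,-0.0072,0.0808,-0.1594],[0.175,-0.099,0.114,-0.0072,0.0808,-0.1594],[0.175,-0.099,0.114,-0.0072,0.0808,-0.1594],[0.175,-0.099,0.114,-0.0072,0.0808,-0.1594]]}}

```text
clock: 28.22
tool_pos: [0.6437, -0.1098, 0.2554]
ee_rot: [-2.421, 0.348, -1.223]
ft_force: [0.1, -0.6, -1.6]
grip_width: 0.473
gripper_force: 30.0
```

Run:
```python
from tgt import *
st(); t,R=placepose(-.155,.241,.008,0); go(t,R*flip)
```

```text
{'clock': 28.2167, 'joint_positions': [-0.8009, 0.1402, 2.0602, 1.3078, 0.8885, 0.181], 'tool_pos': [0.6437, -0.1098, 0.2554], 'ee_rot': [-2.4208, 0.3485, -1.2235], 'ft_force': [0.1043, -0.6302, -1.5881], 'gripper_force': 29.9947, 'grip_width': 0.4729}
 [ 0.645 -0.143  0.231]
inc [-0.0147  0.2007  0.0311] [-0.062   0.0317 -0.1413]
  ik [-0.72  0.07  2.19  1.59  0.64 -0.47] 0.0
```

{"fn": "apply_moves", "kwargs": {"increments": [[-0.015,0.17,0.03,-0.062,0.0317,-0.1413],[-0.015,0.17,0.03,-0.062,0.0317,-0.1413],[-0.015,0.17,0.03,-0.062,0.0317,-0.1413],[-0.015,0.17,0.03,-0.062,0.0317,-0.1413],[-0.015,0.17,0.03,-0.062,0.0317,-0.1413],[-0.015,0.17,0.03,-0.062,0.0317,-0.1413],[-0.015,0.17,0.03,-0.062,0.0317,-0.1413],[-0.015,0.17,0.03,-0.062,0.0317,-0.1413]]}}

```text
clock: 28.88
tool_pos: [0.6456, -0.1376, 0.2346]
ee_rot: [-2.702, -0.055, -1.563]
ft_force: [-0.1, -0.1, -1.7]
grip_width: 0.471
gripper_force: 30.0
```

```bash
cat >> tgt.py <<'E'
def tri(f,g,a,b):
    r=least_squares(lambda X:np.r_[proj(f,X)-a,proj(g,X)-b],[.63,0,.3]); return r.x.round(4),r.fun.round(1)
E
python3 - <<'E'
from tgt import *
st(); t,R=placepose(-.148,.241,.008,0); go(t,R*flip,'above'); t,R=placepose(-.148,.098,.008,0); go(t,R*flip,'low')
snap('top','t8');snap('scene','s8'); print(caps('t8'));print(caps('s8')); print(caps('s6'),caps('s5'))
for z in(.28,.3): print(proj('t8',[.64,-.136,z]),proj('s8',[.64,-.136,z]))
E
```

```text
{'clock': 28.8833, 'joint_positions': [-0.742, 0.1347, 2.1838, 1.6569, 0.6597, -0.5695], 'tool_pos': [0.6456, -0.1376, 0.2346], 'ee_rot': [-2.7024, -0.0551, -1.5631], 'ft_force': [-0.0656, -0.0965, -1.6807], 'gripper_force': 29.9957, 'grip_width': 0.4709}
above [ 0.645 -0.136  0.231]
inc [-0.0143 -0.0095  0.0062] [ 0.     -0.0005  0.0003]
  ik [-0.71  0.07  2.19  1.6   0.63 -0.48] 0.0
low [ 0.645 -0.136  0.089]
inc [-0.6341 -0.0102  0.3627] [ 0.     -0.0005  0.0003]
  ik [-0.71  0.36  2.33  2.11  0.76 -1.12] 0.0
[([476.8, 107.8], 56), ([358.8, 149.2], 100), ([383.0, 161.7], 71), ([301.8, 242.7], 77)]
[([280.5, 126.2], 285), ([412.4, 185.2], 28), ([343.2, 185.1], 71), ([246.2, 204.4], 200), ([421.9, 200.5], 19), ([460.3, 212.5], 22), ([53.8, 279.8], 81), ([214.2, 279.0], 17), ([65.2, 294.6], 20), ([130.6, 312.7], 19), ([10.9, 321.3], 31), ([152.5, 363.0], 21), ([75.8, 372.6], 16), ([62.0, 385.1], 16)]
[([271.0, 163.0], 66), ([416.9, 191.9], 42), ([343.7, 185.7], 61), ([275.1, 191.8], 109), ([245.9, 204.1], 230), ([467.1, 222.5], 17), ([222.2, 249.1], 30), ([53.0, 273.2], 33), ([71.0, 280.8], 19), ([201.3, 283.4], 19), ([55.6, 300.4], 16), ([10.6, 321.8], 37), ([51.9, 376.8], 16)] [([235.4, 138.5], 283), ([270.9, 162.7], 72), ([343.6, 185.7], 60), ([275.0, 192.2], 107), ([420.4, 197.5], 27), ([65.5, 279.0], 51), ([215.3, 279.8], 16), ([6.8, 295.7], 18), ([11.4, 320.4], 59)]
[357.99052117 151.08031653] [282.4429968  139.53958652]
[358.50493627 149.12815423] [281.73862463 129.71617929]
```

Cap at (358.8,149.2), on prediction. Lowering bottle B.

{"fn": "apply_moves", "kwargs": {"increments": [[-0.1,0,0.057,0,0,0],[-0.2,0,0.114,0,0,0],[-0.3,-0.005,0.172,0,0,0],[-0.4,-0.005,0.229,0,0,0],[-0.5,-0.01,0.286,0,0,0],[-0.6,-0.01,0.343,0,0,0],[-0.634,-0.01,0.363,0,0,0],[-0.634,-0.01,0.363,0,0,0]]}}

```text
clock: 29.65
tool_pos: [0.6439, -0.1358, 0.0848]
ee_rot: [-2.705, -0.052, -1.556]
ft_force: [-0.0, 1.1, -2.3]
grip_width: 0.472
gripper_force: 30.0
```

{"fn": "apply_moves", "kwargs": {"increments": [[-0.01,0,0.006,0,0,0],[-0.02,0,0.012,0,0,0],[-0.03,0,0.017,0,0,0],[-0.04,0,0.023,0,0,0],[-0.045,0,0.026,0,0,0],[-0.045,0,0.026,0,0,0]]}}

```text
clock: 30.15
tool_pos: [0.6444, -0.1354, 0.0776]
ee_rot: [-2.704, -0.057, -1.563]
ft_force: [-0.2, -0.1, -2.4]
grip_width: 0.474
gripper_force: 30.0
```

{"fn": "apply_moves", "kwargs": {"increments": [[-0.006,0,0.004,0,0,0],[-0.009,0,0.005,0,0,0],[-0.009,0,0.005,0,0,0]]}}

```text
clock: 30.4
tool_pos: [0.6443, -0.1353, 0.0752]
ee_rot: [-2.704, -0.057, -1.562]
ft_force: [0.6, -0.1, -2.4]
grip_width: 0.467
gripper_force: 30.0
```

{"fn": "apply_moves", "kwargs": {"increments": [[-0.006,0,0.004,0,0,0],[-0.009,0,0.005,0,0,0],[-0.009,0,0.005,0,0,0]]}}

```text
clock: 30.65
tool_pos: [0.6442, -0.1353, 0.073]
ee_rot: [-2.704, -0.057, -1.562]
ft_force: [-0.7, -1.1, -2.6]
grip_width: 0.475
gripper_force: 30.0
```

{"fn": "apply_moves", "kwargs": {"increments": [[-0.006,0,0.004,0,0,0],[-0.009,0,0.005,0,0,0],[-0.009,0,0.005,0,0,0]]}}

```text
clock: 30.9
tool_pos: [0.6446, -0.1354, 0.0719]
ee_rot: [-2.702, -0.057, -1.565]
ft_force: [-0.9, 0.5, 3.5]
grip_width: 0.473
gripper_force: 30.0
```

{"fn": "apply_moves", "kwargs": {"increments": [[-0.004,0,0.0025,0,0,0],[-0.004,0,0.0025,0,0,0],[-0.004,0,0.0025,0,0,0]]}}

```text
clock: 31.15
tool_pos: [0.6451, -0.1354, 0.0718]
ee_rot: [-2.701, -0.058, -1.567]
ft_force: [-2.8, 1.4, 6.6]
grip_width: 0.472
gripper_force: 30.0
```

{"fn": "apply_moves", "kwargs": {"increments": [[0.008,0,-0.005,0,0,0],[0.008,0,-0.005,0,0,0],[0.008,0,-0.005,0,0,0],[0.008,0,-0.005,0,0,0],[0.008,0,-0.005,0,0,0]], "grip": 0.38}}

```text
clock: 31.57
tool_pos: [0.6442, -0.1354, 0.072]
ee_rot: [-2.704, -0.057, -1.562]
ft_force: [-0.3, -0.1, 0.2]
grip_width: 0.62
gripper_force: 0.0
```

{"fn": "apply_moves", "kwargs": {"increments": [[0,0,-0.05,0,0,0],[0,0,-0.15,0,0,0],[0,0,-0.3,0,0,0],[0,0,-0.45,0,0,0],[0,0,-0.6,0,0,0],[0.1,0,-0.65,0,0,0],[0.2,0,-0.7,0,0,0],[0.3,0,-0.75,0,0,0]]}}

```text
clock: 32.23
tool_pos: [0.543, -0.1396, 0.1995]
ee_rot: [-2.705, -0.052, -1.561]
ft_force: [-0.5, -0.6, 0.4]
grip_width: 0.62
gripper_force: 0.0
```

Run:
```python
from tgt import *
st(); snap('top','t9');snap('scene','s9'); print(caps('t9'));print(caps('s9'))
for X in([.6405,-.2205,.152],[.637,-.1355,.152]): print(proj('t9',X),proj('s9',X))
t,R=pickpose((.452,.156),(.425,.056),s=72,back=.16); path(t,R*flip,4)
```

```text
{'clock': 32.2333, 'joint_positions': [-1.0111, 0.0601, 2.4152, 1.6112, 0.8493, -0.7782], 'tool_pos': [0.543, -0.1396, 0.1995], 'ee_rot': [-2.7054, -0.0524, -1.561], 'ft_force': [-0.4557, -0.5946, 0.4167], 'gripper_force': 0.0, 'grip_width': 0.6198}
[([478.1, 107.1], 77), ([383.0, 161.8], 73), ([354.1, 163.2], 72), ([238.4, 220.2], 20), ([301.8, 242.6], 76), ([237.8, 255.1], 16)]
[([270.7, 162.8], 75), ([410.7, 183.6], 26), ([343.2, 185.2], 73), ([286.7, 199.3], 217), ([420.8, 198.2], 24), ([246.1, 204.5], 203), ([479.9, 220.2], 19), ([224.0, 241.7], 19), ([56.5, 274.4], 46), ([158.4, 286.8], 18), ([61.1, 305.6], 16), ([139.7, 303.4], 24), ([6.9, 321.1], 16), ([14.2, 322.1], 16), ([97.0, 359.4], 16), ([81.3, 363.6], 17), ([108.2, 364.7], 18), ([6.5, 369.4], 26), ([113.7, 370.7], 24)]
[384.15155221 161.52563282] [245.2119469  199.95193967]
[354.91832821 163.1984862 ] [286.6353987  195.33608025]
from [-1.01  0.06  2.41  1.61  0.85 -0.78] to [-0.67  0.05  2.07  0.5   1.28  2.53]
[0.015, -0.381, 0.041, 0.0706, -0.0459, 0.1713] pos [ 0.55  -0.064  0.201]
[-0.265, -0.203, 0.014, 0.005, -0.0854, 0.1768] pos [ 0.523 -0.004  0.186]
[-0.283, 0.107, -0.025, -0.0679, -0.0555, 0.1842] pos [0.474 0.025 0.167]
[-0.05, 0.291, -0.074, -0.0878, 0.0232, 0.1939] pos [0.415 0.018 0.152]
```

Both bottles stand, caps at (383,161.8) and (354,163.2) as predicted, and A is unmoved at (301.8,242.6). Going for A.

{"fn": "apply_moves", "kwargs": {"increments": [[0.015,-0.381,0.041,0.0706,-0.0459,0.1713],[0.015,-0.381,0.041,0.0706,-0.0459,0.1713],[0.015,-0.381,0.041,0.0706,-0.0459,0.1713],[0.015,-0.381,0.041,0.0706,-0.0459,0.1713],[0.015,-0.381,0.041,0.0706,-0.0459,0.1713],[0.015,-0.381,0.041,0.0706,-0.0459,0.1713],[0.015,-0.381,0.041,0.0706,-0.0459,0.1713]]}}

```text
clock: 32.92
tool_pos: [0.5495, -0.063, 0.1962]
ee_rot: [-2.379, 0.429, -1.131]
ft_force: [1.0, 0.8, -0.3]
grip_width: 0.621
gripper_force: 0.0
```

{"fn": "apply_moves", "kwargs": {"increments": [[-0.265,-0.203,0.014,0.005,-0.0854,0.1768],[-0.265,-0.203,0.014,0.005,-0.0854,0.1768],[-0.265,-0.203,0.014,0.005,-0.0854,0.1768],[-0.265,-0.203,0.014,0.005,-0.0854,0.1768],[-0.265,-0.203,0.014,0.005,-0.0854,0.1768],[-0.265,-0.203,0.014,0.005,-0.0854,0.1768],[-0.265,-0.203,0.014,0.005,-0.0854,0.1768]], "grip": 0}}

```text
clock: 33.5
tool_pos: [0.5227, -0.0028, 0.1831]
ee_rot: [-2.152, 0.901, -0.558]
ft_force: [0.5, 1.1, -0.3]
grip_width: 0.996
gripper_force: 0.0
```

{"fn": "apply_moves", "kwargs": {"increments": [[-0.283,0.107,-0.025,-0.0679,-0.0555,0.1842],[-0.283,0.107,-0.025,-0.0679,-0.0555,0.1842],[-0.283,0.107,-0.025,-0.0679,-0.0555,0.1842],[-0.283,0.107,-0.025,-0.0679,-0.0555,0.1842],[-0.283,0.107,-0.025,-0.0679,-0.0555,0.1842],[-0.283,0.107,-0.025,-0.0679,-0.0555,0.1842],[-0.283,0.107,-0.025,-0.0679,-0.0555,0.1842]]}}

```text
clock: 34.08
tool_pos: [0.4731, 0.0271, 0.1645]
ee_rot: [-1.945, 1.453, 0.016]
ft_force: [0.2, 0.3, -0.6]
grip_width: 1.0
gripper_force: 0.0
```

{"fn": "apply_moves", "kwargs": {"increments": [[-0.05,0.291,-0.074,-0.0878,0.0232,0.1939],[-0.05,0.291,-0.074,-0.0878,0.0232,0.1939],[-0.05,0.291,-0.074,-0.0878,0.0232,0.1939],[-0.05,0.291,-0.074,-0.0878,0.0232,0.1939],[-0.05,0.291,-0.074,-0.0878,0.0232,0.1939],[-0.05,0.291,-0.074,-0.0878,0.0232,0.1939],[-0.05,0.291,-0.074,-0.0878,0.0232,0.1939],[-0.05,0.291,-0.074,-0.0878,0.0232,0.1939]]}}

```text
clock: 34.75
tool_pos: [0.4137, 0.0209, 0.1496]
ee_rot: [-1.639, 2.131, 0.448]
ft_force: [-0.6, -0.3, 0.0]
grip_width: 1.001
gripper_force: 0.0
```

Run:
```python
from tgt import *
st(); t,R=pickpose((.452,.156),(.425,.056),s=72); go(t,R*flip,'grasp')
snap('wrist','w10'); snap('top','t10')
print(caps('w10'),caps('t10'))
c=np.array([-.027,-.1]);c/=np.linalg.norm(c)
for s_,z in((0,.044),(.1,.044),(.137,.022)): print(s_,proj('w10',np.r_[np.array([.452,.156])+c*s_,z]))
```

```text
{'clock': 34.75, 'joint_positions': [-0.6887, 0.1185, 2.0401, 0.5016, 1.2647, 2.4897], 'tool_pos': [0.4137, 0.0209, 0.1496], 'ee_rot': [-1.6388, 2.1308, 0.4479], 'ft_force': [-0.5976, -0.3172, 0.0128], 'gripper_force': 0.0, 'grip_width': 1.0012}
grasp [0.436 0.096 0.014]
inc [ 0.0074 -0.0127  0.7838] [0.0015 0.002  0.0009]
  ik [-0.47  0.28  2.23  0.69  0.88  2.42] 0.0
[([319.3, 133.0], 1121)] [([477.6, 108.3], 63), ([379.9, 159.2], 72), ([354.1, 163.2], 72), ([238.6, 219.8], 17), ([301.6, 242.5], 73)]
0 [319.09497171 243.75974885]
0.1 [318.82937483 179.34640779]
0.137 [318.83774904 132.10761477]
```

A is right on prediction. Bottle C's cap has just shifted from (383,161.7) to (379.9,159.2), which must be the announced knock. I'll check it after placing A.

{"fn": "apply_moves", "kwargs": {"increments": [[0,0,0.15,0,0,0],[0,0,0.3,0,0,0],[0,0,0.45,0,0,0],[0,0,0.6,0,0,0],[0,-0.01,0.72,0,0,0],[0,-0.01,0.77,0,0,0],[0,-0.01,0.78,0,0,0],[0,-0.01,0.78,0,0,0]]}}

```text
clock: 35.52
tool_pos: [0.4357, 0.0954, 0.0153]
ee_rot: [-1.635, 2.136, 0.45]
ft_force: [-0.3, -0.6, -0.0]
grip_width: 0.999
gripper_force: 0.0
```

{"fn": "apply_moves", "kwargs": {"increments": [[0,0,0,0,0,0],[0,0,0,0,0,0],[0,0,0,0,0,0],[0,0,0,0,0,0],[0,0,0,0,0,0],[0,0,0,0,0,0],[0,0,0,0,0,0],[0,0,0,0,0,0]], "grip": 1}}

```text
clock: 36.18
tool_pos: [0.4361, 0.0952, 0.0153]
ee_rot: [-1.634, 2.137, 0.448]
ft_force: [1.1, -0.3, 0.0]
grip_width: 0.478
gripper_force: 2.7
```

{"fn": "apply_moves", "kwargs": {"increments": [[0,0,0,0,0,0],[0,0,0,0,0,0],[0,0,0,0,0,0]]}}

```text
clock: 36.43
tool_pos: [0.4362, 0.0952, 0.0153]
ee_rot: [-1.634, 2.137, 0.448]
ft_force: [-0.5, -1.3, 3.0]
grip_width: 0.471
gripper_force: 29.9
```

{"fn": "apply_moves", "kwargs": {"increments": [[-0.05,0,-0.087,0,0,0],[-0.1,0,-0.173,0,0,0],[-0.2,0,-0.346,0,0,0],[-0.3,0,-0.52,0,0,0],[-0.4,0,-0.69,0,0,0],[-0.4,0,-0.69,0,0,0],[-0.4,0,-0.69,0,0,0]]}}

```text
clock: 37.02
tool_pos: [0.4379, 0.0939, 0.1761]
ee_rot: [-1.636, 2.135, 0.441]
ft_force: [-0.3, -0.1, -2.0]
grip_width: 0.472
gripper_force: 30.0
```

Run:
```python
from tgt import *
st()
for yl,dz in((.195,.03),(.195,.08),(.195,.13),(.18,.16)): plan(yl,dz,.008,5); print()
```

```text
{'clock': 37.0167, 'joint_positions': [-0.4938, 0.078, 2.0051, 0.5432, 1.2416, 2.6837], 'tool_pos': [0.4379, 0.0939, 0.1761], 'ee_rot': [-1.6359, 2.1352, 0.4415], 'ft_force': [-0.2845, -0.0667, -2.0057], 'gripper_force': 29.9784, 'grip_width': 0.4724}
from [-0.49  0.08  2.01  0.54  1.24  2.68] to [ 0.24  0.34  2.3   3.47  0.56 -1.75]
[-0.854, -0.334, 0.152] [0.1114, -0.1026, -0.2152] pos [0.561 0.216 0.226] axis up? [ 0.41  0.71 -0.57]
[-0.152, -0.517, 0.212] [0.1176, 0.0268, -0.1738] pos [0.643 0.274 0.283] axis up? [ 0.65  0.7  -0.29]
[0.206, -0.056, 0.139] [0.0164, 0.0939, -0.149] pos [0.693 0.268 0.285] axis up? [ 0.84  0.51 -0.18]
[-0.041, 0.381, -0.021] [-0.0822, 0.0423, -0.1423] pos [0.694 0.234 0.216] axis up? [ 0.93  0.25 -0.27]
[-0.52, 0.378, -0.172] [-0.0856, -0.0591, -0.1473] pos [0.632 0.207 0.101] axis up? [ 0.87  0.03 -0.5 ]

from [-0.49  0.08  2.01  0.54  1.24  2.68] to [ 0.24  0.23  2.26  3.58  0.42 -1.87]
[-0.88, -0.401, 0.082] [0.1286, -0.0951, -0.2232] pos [0.573 0.21  0.241] axis up? [ 0.45  0.69 -0.56]
[-0.133, -0.577, 0.152] [0.1212, 0.0417, -0.1783] pos [0.658
[... 476 characters left out ...]
02, -0.2336] pos [0.589 0.205 0.261] axis up? [ 0.5   0.68 -0.54]
[-0.09, -0.658, 0.081] [0.1268, 0.0608, -0.1835] pos [0.678 0.238 0.355] axis up? [ 0.78  0.59 -0.21]
[0.257, -0.082, 0.039] [-0.0055, 0.1045, -0.1488] pos [0.717 0.207 0.377] axis up? [ 0.94  0.33 -0.1 ]
[-0.132, 0.328, -0.087] [-0.0874, 0.0122, -0.1325] pos [0.702 0.18  0.312] axis up? [ 0.97  0.1  -0.23]
[-0.63, 0.103, -0.197] [-0.0376, -0.0861, -0.1295] pos [0.632 0.207 0.201] axis up? [ 0.87  0.03 -0.5 ]
Traceback (most recent call last):
  File "tgt.py", line 11, in plan
    print('from',qa.round(2),'to',best.round(2))
                                  ^^^^^^^^^^
AttributeError: 'NoneType' object has no attribute 'round'
```

{"fn": "apply_moves", "kwargs": {"increments": [[-0.88,-0.401,0.082,0.1286,-0.0951,-0.2232],[-0.88,-0.401,0.082,0.1286,-0.0951,-0.2232],[-0.88,-0.401,0.082,0.1286,-0.0951,-0.2232],[-0.88,-0.401,0.082,0.1286,-0.0951,-0.2232],[-0.88,-0.401,0.082,0.1286,-0.0951,-0.2232],[-0.88,-0.401,0.082,0.1286,-0.0951,-0.2232],[-0.88,-0.401,0.082,0.1286,-0.0951,-0.2232],[-0.88,-0.401,0.082,0.1286,-0.0951,-0.2232]]}}

```text
clock: 37.68
tool_pos: [0.5542, 0.2289, 0.2445]
ee_rot: [-1.792, 1.224, 0.032]
ft_force: [-1.0, -0.3, -2.7]
grip_width: 0.474
gripper_force: 30.0
```

{"fn": "apply_moves", "kwargs": {"increments": [[-0.133,-0.577,0.152,0.1212,0.0417,-0.1783],[-0.133,-0.577,0.152,0.1212,0.0417,-0.1783],[-0.133,-0.577,0.152,0.1212,0.0417,-0.1783],[-0.133,-0.577,0.152,0.1212,0.0417,-0.1783],[-0.133,-0.577,0.152,0.1212,0.0417,-0.1783],[-0.133,-0.577,0.152,0.1212,0.0417,-0.1783],[-0.133,-0.577,0.152,0.1212,0.0417,-0.1783],[-0.133,-0.577,0.152,0.1212,0.0417,-0.1783]]}}

```text
clock: 38.35
tool_pos: [0.64, 0.276, 0.3159]
ee_rot: [-1.752, 0.721, -0.604]
ft_force: [0.0, 0.5, -2.4]
grip_width: 0.471
gripper_force: 30.0
```

{"fn": "apply_moves", "kwargs": {"increments": [[0.219,-0.079,0.093,0.0077,0.0981,-0.149],[0.219,-0.079,0.093,0.0077,0.0981,-0.149],[0.219,-0.079,0.093,0.0077,0.0981,-0.149],[0.219,-0.079,0.093,0.0077,0.0981,-0.149],[0.219,-0.079,0.093,0.0077,0.0981,-0.149],[0.219,-0.079,0.093,0.0077,0.0981,-0.149],[0.219,-0.079,0.093,0.0077,0.0981,-0.149],[0.219,-0.079,0.093,0.0077,0.0981,-0.149]]}}

```text
clock: 39.02
tool_pos: [0.6873, 0.2604, 0.3321]
ee_rot: [-1.831, 0.5, -1.217]
ft_force: [-0.6, -0.8, -2.5]
grip_width: 0.474
gripper_force: 30.0
```

Run:
```python
from tgt import *
st(); plan(.195,.08,.008,2)
```

```text
{'clock': 39.0167, 'joint_positions': [-0.0269, 0.2166, 2.181, 2.4365, 0.7846, -0.1215], 'tool_pos': [0.6873, 0.2604, 0.3321], 'ee_rot': [-1.8306, 0.5004, -1.2166], 'ft_force': [-0.6486, -0.7768, -2.4593], 'gripper_force': 29.981, 'grip_width': 0.4738}
from [-0.03  0.22  2.18  2.44  0.78 -0.12] to [ 0.24  0.23  2.26  3.58  0.42 -1.87]
[-0.024, 0.325, -0.077] [-0.0872, 0.0292, -0.1409] pos [0.695 0.213 0.245] axis up? [ 0.95  0.18 -0.27]
[-0.489, 0.226, -0.179] [-0.0616, -0.0674, -0.1353] pos [0.632 0.207 0.151] axis up? [ 0.87  0.03 -0.5 ]
```

{"fn": "apply_moves", "kwargs": {"increments": [[-0.024,0.325,-0.077,-0.0872,0.0292,-0.1409],[-0.024,0.325,-0.077,-0.0872,0.0292,-0.1409],[-0.024,0.325,-0.077,-0.0872,0.0292,-0.1409],[-0.024,0.325,-0.077,-0.0872,0.0292,-0.1409],[-0.024,0.325,-0.077,-0.0872,0.0292,-0.1409],[-0.024,0.325,-0.077,-0.0872,0.0292,-0.1409],[-0.024,0.325,-0.077,-0.0872,0.0292,-0.1409]]}}

```text
clock: 39.6
tool_pos: [0.6805, 0.2217, 0.281]
ee_rot: [-2.196, 0.332, -1.599]
ft_force: [0.2, 0.6, -2.5]
grip_width: 0.475
gripper_force: 30.0
```

Run:
```python
from tgt import *
st(); t,R=placepose(.195,.161,.008,0); path(t,R*flip,1); go(t,R*flip)
```

```text
{'clock': 39.6, 'joint_positions': [0.1308, 0.2295, 2.2108, 3.0446, 0.6042, -1.0183], 'tool_pos': [0.6805, 0.2217, 0.281], 'ee_rot': [-2.196, 0.3316, -1.5991], 'ft_force': [0.2205, 0.5857, -2.4727], 'gripper_force': 29.9819, 'grip_width': 0.4747}
from [ 0.13  0.23  2.21  3.04  0.6  -1.02] to [ 0.24  0.23  2.26  3.58  0.42 -1.87]
[-0.599, 0.347, -0.075, -0.0625, -0.0691, -0.1359] pos [0.632 0.207 0.151]
 [0.632 0.207 0.152]
inc [-0.5989  0.3475 -0.0747] [-0.0625 -0.0691 -0.1359]
  ik [ 0.24  0.23  2.26  3.58  0.42 -1.87] 0.0
```

{"fn": "apply_moves", "kwargs": {"increments": [[-0.599,0.347,-0.075,-0.0625,-0.0691,-0.1359],[-0.599,0.347,-0.075,-0.0625,-0.0691,-0.1359],[-0.599,0.347,-0.075,-0.0625,-0.0691,-0.1359],[-0.599,0.347,-0.075,-0.0625,-0.0691,-0.1359],[-0.599,0.347,-0.075,-0.0625,-0.0691,-0.1359],[-0.599,0.347,-0.075,-0.0625,-0.0691,-0.1359],[-0.599,0.347,-0.075,-0.0625,-0.0691,-0.1359],[-0.599,0.347,-0.075,-0.0625,-0.0691,-0.1359]]}}

```text
clock: 40.27
tool_pos: [0.632, 0.2049, 0.1519]
ee_rot: [-2.704, -0.051, -1.565]
ft_force: [-0.0, -0.4, -1.9]
grip_width: 0.472
gripper_force: 30.0
```

Run:
```python
from tgt import *
st(); t,R=placepose(.195,.161,.008,0); go(t,R*flip); t,R=placepose(.195,.092,.008,0); go(t,R*flip,'low')
snap('top','t11');snap('scene','s11'); print(caps('t11'));print([c for c in caps('s11') if c[1]>40])
X=[.623,.207,.228];print(proj('t11',X),proj('s11',X))
im=cv2.imread('pics/s11.png')[110:310,190:490];cv2.imwrite('pics/m11.png',cv2.resize(im,None,fx=2.6,fy=2.6,interpolation=cv2.INTER_CUBIC))
```

```text
{'clock': 40.2667, 'joint_positions': [0.2475, 0.3334, 2.2434, 3.5272, 0.5062, -1.8071], 'tool_pos': [0.632, 0.2049, 0.1519], 'ee_rot': [-2.7042, -0.0508, -1.5649], 'ft_force': [-0.0397, -0.4144, -1.8891], 'gripper_force': 29.9837, 'grip_width': 0.4717}
 [0.632 0.207 0.152]
inc [-0.0028 -0.0103 -0.0008] [ 0.0012 -0.0006 -0.    ]
  ik [ 0.24  0.23  2.26  3.58  0.42 -1.87] 0.0
low [0.632 0.207 0.082]
inc [-0.302  -0.0108  0.1711] [ 0.0012 -0.0006 -0.    ]
  ik [ 0.24  0.39  2.31  3.45  0.61 -1.72] 0.0
[([479.7, 107.9], 62), ([380.0, 159.2], 73), ([231.8, 163.6], 89), ([354.1, 163.2], 72), ([365.3, 297.0], 65)]
[([445.9, 148.1], 226), ([270.9, 162.9], 73), ([286.8, 199.7], 191), ([250.2, 206.2], 205), ([9.8, 321.3], 41)]
[231.58658574 164.04882823] [447.18182865 146.88570493]
```

View pics/m11.png

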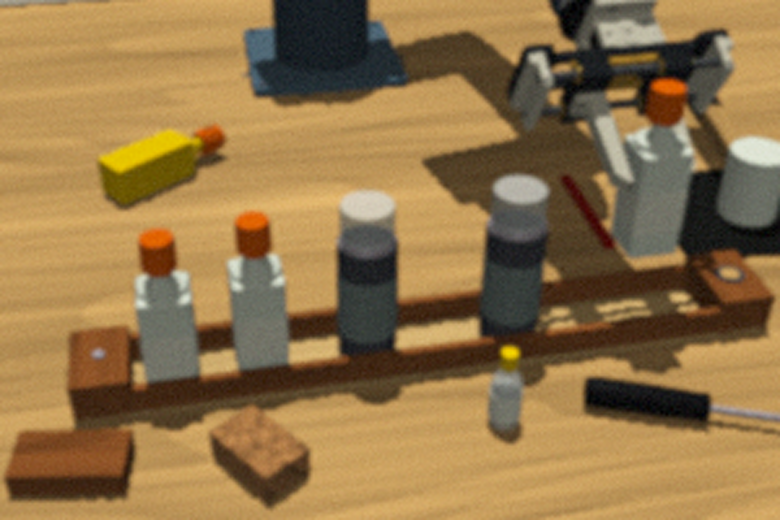

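Bottles C (158,300) and B (255,290) stand upright in the lane beside both cans, and A is held upright above its slot at (655,180). Lowering A.

{"fn": "apply_moves", "kwargs": {"increments": [[-0.08,-0.01,0.046,0,0,0],[-0.16,-0.01,0.092,0,0,0],[-0.24,-0.01,0.138,0,0,0],[-0.29,-0.01,0.167,0,0,0],[-0.32,-0.01,0.184,0,0,0],[-0.32,-0.01,0.184,0,0,0],[-0.32,-0.01,0.184,0,0,0]]}}

```text
clock: 40.95
tool_pos: [0.6313, 0.2069, 0.0774]
ee_rot: [-2.707, -0.054, -1.563]
ft_force: [-0.6, -0.3, -1.6]
grip_width: 0.473
gripper_force: 30.0
```

{"fn": "apply_moves", "kwargs": {"increments": [[-0.006,0,0.004,0,0,0],[-0.013,0,0.0075,0,0,0],[-0.013,0,0.0075,0,0,0]]}}

```text
clock: 41.2
tool_pos: [0.6313, 0.2072, 0.0752]
ee_rot: [-2.706, -0.055, -1.565]
ft_force: [0.3, 0.5, -2.7]
grip_width: 0.472
gripper_force: 30.0
```

{"fn": "apply_moves", "kwargs": {"increments": [[-0.006,0,0.004,0,0,0],[-0.009,0,0.005,0,0,0],[-0.009,0,0.005,0,0,0]]}}

```text
clock: 41.45
tool_pos: [0.631, 0.2072, 0.0724]
ee_rot: [-2.707, -0.055, -1.563]
ft_force: [0.1, 0.2, -2.4]
grip_width: 0.468
gripper_force: 30.0
```

{"fn": "apply_moves", "kwargs": {"increments": [[-0.006,0,0.004,0,0,0],[-0.009,0,0.005,0,0,0],[-0.009,0,0.005,0,0,0]]}}

```text
clock: 41.7
tool_pos: [0.6314, 0.2072, 0.071]
ee_rot: [-2.706, -0.055, -1.566]
ft_force: [-1.8, 0.3, 2.4]
grip_width: 0.47
gripper_force: 30.0
```

{"fn": "apply_moves", "kwargs": {"increments": [[-0.006,0,0.004,0,0,0],[-0.006,0,0.004,0,0,0],[-0.006,0,0.004,0,0,0]]}}

```text
clock: 41.95
tool_pos: [0.6322, 0.2073, 0.0708]
ee_rot: [-2.703, -0.054, -1.569]
ft_force: [-3.4, -0.8, 6.7]
grip_width: 0.471
gripper_force: 30.0
```

{"fn": "apply_moves", "kwargs": {"increments": [[0.006,0,-0.004,0,0,0],[0.006,0,-0.004,0,0,0],[0.006,0,-0.004,0,0,0],[0.006,0,-0.004,0,0,0],[0.006,0,-0.004,0,0,0]], "grip": 0.3}}

```text
clock: 42.37
tool_pos: [0.6309, 0.2071, 0.07]
ee_rot: [-2.708, -0.055, -1.562]
ft_force: [0.5, 0.4, 0.2]
grip_width: 0.691
gripper_force: 0.0
```

{"fn": "apply_moves", "kwargs": {"increments": [[0,0,-0.05,0,0,0],[0,0,-0.15,0,0,0],[0,0,-0.3,0,0,0],[0,0,-0.42,0,0,0],[0,0,-0.5,0,0,0],[0,0,-0.5,0,0,0],[0,0,-0.5,0,0,0]]}}

```text
clock: 42.95
tool_pos: [0.544, 0.2044, 0.1211]
ee_rot: [-2.706, -0.056, -1.564]
ft_force: [0.5, 0.3, 0.0]
grip_width: 0.697
gripper_force: 0.0
```

Run:
```python
from tgt import *
st(); path([.56,.20,.30],Ro.from_rotvec(down(-1.5)),5); path([.56,.20,.30],Ro.from_rotvec(down(-1.5)),1)
snap('top','t12'); print(caps('t12'))
```

```text
{'clock': 42.95, 'joint_positions': [0.3238, 0.3485, 2.4337, 3.5288, 0.7083, -1.7295], 'tool_pos': [0.544, 0.2044, 0.1211], 'ee_rot': [-2.7056, -0.0558, -1.5643], 'ft_force': [0.5293, 0.3001, 0.0489], 'gripper_force': 0.0, 'grip_width': 0.6974}
from [ 0.32  0.35  2.43  3.53  0.71 -1.73] to [0.16 0.33 1.24 0.   1.56 1.66]
[1.008, -0.905, -0.002, 0.1711, 0.1006, 0.056] pos [0.637 0.39  0.295]
[0.236, -0.877, 0.079, 0.1765, -0.0391, 0.0417] pos [0.584 0.533 0.396]
[-0.336, -0.316, -0.092, 0.0637, -0.1605, 0.0472] pos [0.498 0.557 0.367]
[-0.436, 0.358, -0.477, -0.1126, -0.1593, 0.0907] pos [0.491 0.433 0.287]
[-0.274, 0.854, -0.822, -0.221, -0.0312, 0.1697] pos [0.56 0.2  0.3 ]
from [ 0.32  0.35  2.43  3.53  0.71 -1.73] to [0.16 0.33 1.24 0.   1.56 1.66]
[0.815, 0.029, -0.378, 0.0065, -0.3336, -0.0085] pos [0.56 0.2  0.3 ]
[([479.9, 107.5], 55), ([380.0, 159.2], 73), ([354.1, 163.2], 72), ([236.9, 169.5], 77), ([365.3, 297.1], 61)]
```

```bash
cat >> tgt.py <<'E'
def jp(vias,n):
    "poses along joint-straight legs through vias"
    s=readout.read_state(); qa=np.array(s['joint_positions']); b=np.array(s['tool_pos'])-fk(qa)[0]
    pr=(np.array(s['tool_pos']),Ro.from_rotvec(s['ee_rot']))
    for v in vias:
        for k in range(1,n+1):
            p,S=fk(qa+(np.array(v)-qa)*k/n)
            print(np.round(pr[1].inv().apply(p-pr[0])/.2,3).tolist()+np.round((pr[1].inv()*S).as_rotvec()/np.pi,4).tolist(),'pos',p.round(3),'wrist',(p-S.apply([0,0,L3])).round(2),'deg',np.degrees((pr[1].inv()*S).magnitude()).round(0)); pr=(p,S)
        qa=np.array(v)
E
python3 - <<'E'
from tgt import *
jp([[.1,.0,2.3,3.3,.72,-1.6],[-.4,-.05,1.9,1.7,1.0,0.1],[.16,.33,1.24,0,1.56,1.66]],2)
E
```

```text
[0.662, 0.115, 0.093, -0.0001, 0.0803, 0.023] pos [0.628 0.185 0.226] wrist [0.29 0.18 0.32] deg 15.0
[0.827, 0.176, -0.124, -0.0038, 0.0816, 0.0091] pos [0.649 0.14  0.39 ] wrist [0.3  0.14 0.4 ] deg 15.0
[0.784, -0.214, 0.193, 0.1183, 0.0543, 0.0629] pos [0.69  0.168 0.549] wrist [0.37 0.06 0.47] deg 26.0
[0.02, 0.078, -0.068, 0.0501, -0.1051, 0.0541] pos [0.683 0.149 0.546] wrist [ 0.39 -0.05  0.56] deg 23.0
[-1.082, -0.461, 0.07, 0.0271, -0.2752, 0.0472] pos [0.594 0.294 0.383] wrist [0.5  0.05 0.62] deg 50.0
[-0.413, 0.459, -0.096, -0.2206, -0.1507, 0.0906] pos [0.561 0.203 0.304] wrist [0.56 0.2  0.65] deg 51.0
```

{"fn": "apply_moves", "kwargs": {"increments": [[0.17,0,-0.1,0,0,0],[0.34,0,-0.2,0,0,0],[0.45,0,-0.26,0,0,0],[0.45,0,-0.26,0,0,0],[0.45,0,-0.26,0,0,0],[0.45,0,-0.26,0,0,0]], "grip": 1}}

```text
clock: 43.5
tool_pos: [0.5446, 0.2042, 0.2234]
ee_rot: [-2.708, -0.054, -1.562]
ft_force: [-1.1, -0.6, -0.3]
grip_width: 0.314
gripper_force: 0.0
```

Run:
```python
from tgt import *
st(); jp([[-.1,.0,2.2,2.6,.8,-.8],[-.4,.05,1.8,1.4,1.1,0.3],[.16,.33,1.24,0,1.56,1.66]],2)
```

```text
{'clock': 43.5, 'joint_positions': [0.3241, 0.0463, 2.3282, 3.9218, 0.359, -2.1756], 'tool_pos': [0.5446, 0.2042, 0.2234], 'ee_rot': [-2.7084, -0.0543, -1.5622], 'ft_force': [-1.0548, -0.5522, -0.2541], 'gripper_force': 0.0, 'grip_width': 0.3138}
[0.83, 0.232, 0.167, 0.0138, 0.1218, 0.0552] pos [0.658 0.163 0.351] wrist [0.31 0.15 0.4 ] deg 24.0
[0.539, -0.141, 0.047, 0.0906, 0.0507, 0.0502] pos [0.683 0.173 0.459] wrist [0.35 0.08 0.43] deg 21.0
[0.186, -0.203, 0.129, 0.0864, -0.0444, 0.014] pos [0.696 0.204 0.51 ] wrist [0.4  0.01 0.49] deg 18.0
[-0.145, 0.196, -0.167, 0.0059, -0.1151, 0.0307] pos [0.685 0.165 0.467] wrist [ 0.44 -0.06  0.56] deg 21.0
[-0.84, -0.314, 0.158, -0.0175, -0.2293, 0.044] pos [0.592 0.261 0.343] wrist [0.52 0.05 0.61] deg 42.0
[-0.274, 0.262, -0.057, -0.191, -0.1087, 0.079] pos [0.561 0.203 0.304] wrist [0.56 0.2  0.65] deg 42.0
```

{"fn": "apply_moves", "kwargs": {"increments": [[0.83,0.232,0.167,0.0138,0.1218,0.0552],[0.83,0.232,0.167,0.0138,0.1218,0.0552],[0.83,0.232,0.167,0.0138,0.1218,0.0552],[0.83,0.232,0.167,0.0138,0.1218,0.0552],[0.83,0.232,0.167,0.0138,0.1218,0.0552],[0.83,0.232,0.167,0.0138,0.1218,0.0552],[0.83,0.232,0.167,0.0138,0.1218,0.0552],[0.83,0.232,0.167,0.0138,0.1218,0.0552]]}}

```text
clock: 44.17
tool_pos: [0.6573, 0.1629, 0.3482]
ee_rot: [-2.268, 0.144, -1.954]
ft_force: [0.8, 0.4, 0.0]
grip_width: 0.005
gripper_force: 0.0
```

{"fn": "apply_moves", "kwargs": {"increments": [[0.539,-0.141,0.047,0.0906,0.0507,0.0502],[0.539,-0.141,0.047,0.0906,0.0507,0.0502],[0.539,-0.141,0.047,0.0906,0.0507,0.0502],[0.539,-0.141,0.047,0.0906,0.0507,0.0502],[0.539,-0.141,0.047,0.0906,0.0507,0.0502],[0.539,-0.141,0.047,0.0906,0.0507,0.0502],[0.539,-0.141,0.047,0.0906,0.0507,0.0502]]}}

```text
clock: 44.75
tool_pos: [0.6815, 0.1735, 0.4572]
ee_rot: [-1.868, 0.056, -1.934]
ft_force: [0.7, 0.4, 1.0]
grip_width: 0.007
gripper_force: 0.0
```

{"fn": "apply_moves", "kwargs": {"increments": [[0.186,-0.203,0.129,0.0864,-0.0444,0.014],[0.186,-0.203,0.129,0.0864,-0.0444,0.014],[0.186,-0.203,0.129,0.0864,-0.0444,0.014],[0.186,-0.203,0.129,0.0864,-0.0444,0.014],[0.186,-0.203,0.129,0.0864,-0.0444,0.014],[0.186,-0.203,0.129,0.0864,-0.0444,0.014]]}}

```text
clock: 45.25
tool_pos: [0.6956, 0.2043, 0.5097]
ee_rot: [-1.793, -0.198, -1.687]
ft_force: [0.4, -0.2, 0.4]
grip_width: 0.003
gripper_force: 0.0
```

{"fn": "apply_moves", "kwargs": {"increments": [[-0.145,0.196,-0.167,0.0059,-0.1151,0.0307],[-0.145,0.196,-0.167,0.0059,-0.1151,0.0307],[-0.145,0.196,-0.167,0.0059,-0.1151,0.0307],[-0.145,0.196,-0.167,0.0059,-0.1151,0.0307],[-0.145,0.196,-0.167,0.0059,-0.1151,0.0307],[-0.145,0.196,-0.167,0.0059,-0.1151,0.0307]]}}

```text
clock: 45.75
tool_pos: [0.6837, 0.1664, 0.4681]
ee_rot: [-2.044, -0.28, -1.282]
ft_force: [0.4, 0.6, -0.0]
grip_width: 0.006
gripper_force: 0.0
```

Run:
```python
from tgt import *
st(); path([.56,.20,.30],Ro.from_rotvec(down(-1.5)),2);jp([[.16,.33,1.24,0,1.56,1.66]],2)
```

```text
{'clock': 45.75, 'joint_positions': [-0.4333, 0.0575, 1.8278, 1.4133, 1.1274, 0.252], 'tool_pos': [0.6837, 0.1664, 0.4681], 'ee_rot': [-2.0443, -0.2803, -1.2825], 'ft_force': [0.4184, 0.6012, -0.0298], 'gripper_force': 0.0, 'grip_width': 0.0055}
from [-0.43  0.06  1.83  1.41  1.13  0.25] to [0.16 0.33 1.24 0.   1.56 1.66]
[-0.856, -0.31, 0.148, -0.014, -0.2344, 0.0476] pos [0.589 0.261 0.341]
[-0.272, 0.283, -0.057, -0.1947, -0.1069, 0.0813] pos [0.56 0.2  0.3 ]
[-0.875, -0.275, 0.131, -0.0143, -0.2334, 0.0469] pos [0.589 0.254 0.336] wrist [0.52 0.04 0.6 ] deg 43.0
[-0.237, 0.227, -0.062, -0.1944, -0.1045, 0.0803] pos [0.561 0.203 0.304] wrist [0.56 0.2  0.65] deg 42.0
```

{"fn": "apply_moves", "kwargs": {"increments": [[-0.856,-0.31,0.148,-0.014,-0.2344,0.0476],[-0.856,-0.31,0.148,-0.014,-0.2344,0.0476],[-0.856,-0.31,0.148,-0.014,-0.2344,0.0476],[-0.856,-0.31,0.148,-0.014,-0.2344,0.0476],[-0.856,-0.31,0.148,-0.014,-0.2344,0.0476],[-0.856,-0.31,0.148,-0.014,-0.2344,0.0476],[-0.856,-0.31,0.148,-0.014,-0.2344,0.0476]]}}

```text
clock: 46.33
tool_pos: [0.5899, 0.263, 0.3412]
ee_rot: [-2.453, -0.423, -0.399]
ft_force: [0.4, 1.6, 0.3]
grip_width: 0.003
gripper_force: 0.0
```

{"fn": "apply_moves", "kwargs": {"increments": [[-0.272,0.283,-0.057,-0.1947,-0.1069,0.0813],[-0.272,0.283,-0.057,-0.1947,-0.1069,0.0813],[-0.272,0.283,-0.057,-0.1947,-0.1069,0.0813],[-0.272,0.283,-0.057,-0.1947,-0.1069,0.0813],[-0.272,0.283,-0.057,-0.1947,-0.1069,0.0813],[-0.272,0.283,-0.057,-0.1947,-0.1069,0.0813],[-0.272,0.283,-0.057,-0.1947,-0.1069,0.0813],[-0.272,0.283,-0.057,-0.1947,-0.1069,0.0813]]}}

```text
clock: 47.0
tool_pos: [0.5579, 0.2016, 0.2977]
ee_rot: [-3.135, -0.123, 0.009]
ft_force: [0.3, -0.2, -0.1]
grip_width: 0.003
gripper_force: 0.0
```

Run:
```python
from tgt import *
st(); snap('top','t13');snap('scene','s13');print(caps('t13'));print([c for c in caps('s13') if c[1]>40])
for uv in([379.98,159.2],[354.1,163.2],[236.9,169.5]): print(ray('t13',*uv,.152).round(4), ray('t13',*uv,.158).round(4))
for uv in([379.98,159.2],[354.1,163.2],[236.9,169.5]):
    X=ray('t13',*uv,.157); X[2]=.200; inc(X,down(-1.5))
```

```text
{'clock': 47.0, 'joint_positions': [0.1556, 0.3032, 1.2841, 0.0052, 1.5597, 1.6476], 'tool_pos': [0.5579, 0.2016, 0.2977], 'ee_rot': [-3.1347, -0.1234, 0.0093], 'ft_force': [0.319, -0.2254, -0.1105], 'gripper_force': 0.0, 'grip_width': 0.0035}
[([478.0, 107.4], 78), ([380.1, 159.2], 73), ([354.1, 163.2], 72), ([236.6, 169.5], 67), ([365.3, 297.0], 61)]
[([270.9, 162.8], 74), ([441.6, 182.4], 187), ([286.8, 199.8], 189), ([250.1, 206.2], 205), ([57.1, 274.3], 49)]
[ 0.6476 -0.2086  0.152 ] [ 0.6462 -0.2079  0.158 ]
[ 0.637  -0.1331  0.152 ] [ 0.6357 -0.1327  0.158 ]
[0.6242 0.2075 0.152 ] [0.6229 0.2063 0.158 ]
inc [0.2922 2.0641 0.4857] [-0.0011  0.0014  0.0009]
inc [0.2672 1.6852 0.4871] [-0.0011  0.0014  0.0009]
inc [ 0.3282 -0.0113  0.4927] [-0.0011  0.0014  0.0009]
```

Now pressing cap A with closed fingertips.

{"fn": "apply_moves", "kwargs": {"increments": [[0.33,-0.01,0.1,0,0,0],[0.33,-0.01,0.2,0,0,0],[0.33,-0.01,0.4,0,0,0],[0.33,-0.01,0.52,0,0,0],[0.33,-0.01,0.6,0,0,0],[0.33,-0.01,0.64,0,0,0],[0.33,-0.01,0.66,0,0,0],[0.33,-0.01,0.67,0,0,0]]}}

```text
clock: 47.77
tool_pos: [0.6251, 0.2041, 0.1666]
ee_rot: [-3.139, -0.108, 0.003]
ft_force: [-0.2, 0.3, 1.3]
grip_width: 0.007
gripper_force: 0.0
```

{"fn": "apply_moves", "kwargs": {"increments": [[0,0,0.01,0,0,0],[0,0,0.02,0,0,0],[0,0,0.03,0,0,0],[0,0,0.04,0,0,0],[0,0,0.05,0,0,0],[0,0,0.05,0,0,0]]}}

```text
clock: 48.27
tool_pos: [0.6254, 0.2052, 0.1567]
ee_rot: [3.139, 0.11, -0.002]
ft_force: [-0.3, -0.1, 2.3]
grip_width: 0.005
gripper_force: 1.2
```

{"fn": "apply_moves", "kwargs": {"increments": [[0,0,0.006,0,0,0],[0,0,0.012,0,0,0],[0,0,0.018,0,0,0],[0,0,0.024,0,0,0],[0,0,0.03,0,0,0],[0,0,0.03,0,0,0]]}}

```text
clock: 48.77
tool_pos: [0.6255, 0.2052, 0.151]
ee_rot: [3.139, 0.11, -0.002]
ft_force: [0.1, -0.8, 4.7]
grip_width: 0.004
gripper_force: 2.3
```

{"fn": "apply_moves", "kwargs": {"increments": [[0,0,0.004,0,0,0],[0,0,0.008,0,0,0],[0,0,0.012,0,0,0],[0,0,0.015,0,0,0],[0,0,0.015,0,0,0]]}}

```text
clock: 49.18
tool_pos: [0.6256, 0.2052, 0.1483]
ee_rot: [3.139, 0.11, -0.001]
ft_force: [-1.1, 0.3, 6.4]
grip_width: 0.005
gripper_force: 3.0
```

{"fn": "apply_moves", "kwargs": {"increments": [[0,0,0.005,0,0,0],[0,0,0.01,0,0,0],[0,0,0.015,0,0,0],[0,0,0.015,0,0,0]]}}

```text
clock: 49.52
tool_pos: [0.6269, 0.2053, 0.1483]
ee_rot: [3.14, 0.11, 0.006]
ft_force: [-2.9, -2.1, 17.8]
grip_width: 0.007
gripper_force: 8.9
```

{"fn": "apply_moves", "kwargs": {"increments": [[0,0,0.005,0,0,0],[0,0,0.01,0,0,0],[0,0,0.01,0,0,0]]}}

```text
clock: 49.77
tool_pos: [0.6277, 0.2054, 0.1483]
ee_rot: [-3.139, -0.11, -0.01]
ft_force: [-4.5, -1.1, 25.2]
grip_width: 0.004
gripper_force: 12.7
```

Cap A is home: stopped at 148.3 mm against a nominal 148. Moving to B.

{"fn": "apply_moves", "kwargs": {"increments": [[0,0,-0.2,0,0,0],[0,0,-0.38,0,0,0],[0,0,-0.38,0,0,0],[0,0,-0.38,0,0,0],[0,0,-0.38,0,0,0]]}}

```text
clock: 50.18
tool_pos: [0.6248, 0.205, 0.2175]
ee_rot: [3.139, 0.11, -0.005]
ft_force: [0.3, 0.0, 0.3]
grip_width: 0.003
gripper_force: 0.0
```

Run:
```python
from tgt import *
st(); inc([.6375,-.134,.212],down(-1.5)); inc([.6375,-.134,.212]); snap('scene','s14'); snap('top','t14'); print(caps('t14'))
```

```text
{'clock': 50.1833, 'joint_positions': [0.148, 0.4566, 1.2492, -0.0004, 1.4393, 1.6489], 'tool_pos': [0.6248, 0.205, 0.2175], 'ee_rot': [3.1389, 0.1097, -0.0055], 'ft_force': [0.2572, 0.03, 0.2597], 'gripper_force': 0.0, 'grip_width': 0.0029}
inc [-0.0551  1.6954  0.0288] [ 0.0002  0.0011 -0.0003]
inc [-0.0551  1.6954  0.0288] [0. 0. 0.]
[([477.2, 107.0], 67), ([380.0, 159.2], 73), ([354.1, 163.2], 72), ([238.6, 171.3], 48), ([365.3, 296.9], 59)]
```

{"fn": "apply_moves", "kwargs": {"increments": [[-0.028,0.85,0,0,0,0],[-0.028,0.85,0,0,0,0],[-0.028,0.85,0,0,0,0],[-0.028,0.85,0,0,0,0],[-0.028,0.85,0,0,0,0],[-0.028,0.85,0,0,0,0]]}}

```text
clock: 50.78
tool_pos: [0.6309, 0.0322, 0.2163]
ee_rot: [3.14, 0.102, -0.009]
ft_force: [-0.2, 0.6, 0.5]
grip_width: 0.001
gripper_force: 0.0
```

{"fn": "apply_moves", "kwargs": {"increments": [[-0.028,0.845,0,0,0,0],[-0.028,0.845,0,0,0,0],[-0.028,0.845,0,0,0,0],[-0.028,0.845,0,0,0,0],[-0.028,0.845,0,0,0,0],[-0.028,0.845,0,0,0,0],[-0.028,0.845,0,0,0,0],[-0.028,0.845,0,0,0,0]]}}

```text
clock: 51.45
tool_pos: [0.6377, -0.1315, 0.2178]
ee_rot: [-3.139, -0.113, 0.006]
ft_force: [-0.5, 0.1, 0.3]
grip_width: 0.001
gripper_force: 0.0
```

Run:
```python
from tgt import *
st(); inc([.6375,-.134,.158],down(-1.5)); snap('top','t15'); print(caps('t15'))
```

```text
{'clock': 51.45, 'joint_positions': [-0.3739, 0.4445, 1.2675, -0.0008, 1.4332, 1.1252], 'tool_pos': [0.6377, -0.1315, 0.2178], 'ee_rot': [-3.1389, -0.1129, 0.0056], 'ft_force': [-0.5004, 0.0825, 0.3446], 'gripper_force': 0.0, 'grip_width': 0.0007}
inc [-0.0008  0.0128  0.299 ] [-0.0003  0.0011  0.0003]
[([478.5, 107.6], 67), ([354.6, 165.3], 19), ([237.5, 170.2], 74), ([365.5, 296.8], 53)]
```

{"fn": "apply_moves", "kwargs": {"increments": [[0,0.012,0.1,0,0,0],[0,0.012,0.2,0,0,0],[0,0.012,0.25,0,0,0],[0,0.012,0.28,0,0,0],[0,0.012,0.295,0,0,0],[0,0.012,0.305,0,0,0],[0,0.012,0.315,0,0,0],[0,0.012,0.325,0,0,0]]}}

```text
clock: 52.17
tool_pos: [0.6387, -0.1365, 0.1552]
ee_rot: [3.138, 0.11, 0.0]
ft_force: [-1.0, 1.0, 5.6]
grip_width: 0.004
gripper_force: 3.0
```

{"fn": "apply_moves", "kwargs": {"increments": [[0,0,0.006,0,0,0],[0,0,0.012,0,0,0],[0,0,0.018,0,0,0],[0,0,0.024,0,0,0],[0,0,0.03,0,0,0],[0,0,0.035,0,0,0],[0,0,0.035,0,0,0]]}}

```text
clock: 52.75
tool_pos: [0.6386, -0.1366, 0.1484]
ee_rot: [3.138, 0.109, 0.001]
ft_force: [-0.7, 0.3, 4.5]
grip_width: 0.007
gripper_force: 2.2
```

{"fn": "apply_moves", "kwargs": {"increments": [[0,0,0.005,0,0,0],[0,0,0.01,0,0,0],[0,0,0.01,0,0,0]]}}

```text
clock: 53.0
tool_pos: [0.6394, -0.1369, 0.1483]
ee_rot: [3.137, 0.109, 0.005]
ft_force: [-2.4, 1.4, 12.0]
grip_width: 0.005
gripper_force: 6.3
```

{"fn": "apply_moves", "kwargs": {"increments": [[0,0,0.005,0,0,0],[0,0,0.01,0,0,0],[0,0,0.015,0,0,0],[0,0,0.015,0,0,0]]}}

```text
clock: 53.33
tool_pos: [0.6407, -0.1373, 0.1484]
ee_rot: [3.135, 0.11, 0.011]
ft_force: [-4.5, 2.4, 23.5]
grip_width: 0.003
gripper_force: 12.1
```

{"fn": "apply_moves", "kwargs": {"increments": [[0,0,-0.2,0,0,0],[0,0,-0.38,0,0,0],[0,0,-0.38,0,0,0],[0,0,-0.38,0,0,0],[0,0,-0.38,0,0,0]]}}

```text
clock: 53.75
tool_pos: [0.6379, -0.1364, 0.2176]
ee_rot: [3.139, 0.109, -0.003]
ft_force: [0.1, -0.3, -0.3]
grip_width: 0.009
gripper_force: 0.0
```

Run:
```python
from tgt import *
st(); inc([.6475,-.2085,.21],down(-1.5)); snap('top','t16'); print(caps('t16'))
```

```text
{'clock': 53.75, 'joint_positions': [-0.3804, 0.4453, 1.2666, -0.0017, 1.4311, 1.121], 'tool_pos': [0.6379, -0.1364, 0.2176], 'ee_rot': [3.1387, 0.1094, -0.003], 'ft_force': [0.1172, -0.3171, -0.3266], 'gripper_force': 0.0, 'grip_width': 0.0089}
inc [0.023  0.363  0.0385] [ 0.0003  0.0006 -0.0004]
[([478.3, 108.1], 60), ([353.1, 165.6], 21), ([237.4, 170.1], 71), ([365.3, 296.9], 53)]
```

Cap B is home. Now C, at its shifted place.

{"fn": "apply_moves", "kwargs": {"increments": [[0.023,0.363,0,0,0,0],[0.023,0.363,0,0,0,0],[0.023,0.363,0,0,0,0],[0.023,0.363,0,0,0,0],[0.023,0.363,0,0,0,0]]}}

```text
clock: 54.22
tool_pos: [0.6468, -0.208, 0.2156]
ee_rot: [-3.138, -0.108, 0.008]
ft_force: [0.2, 0.0, 0.3]
grip_width: 0.006
gripper_force: 0.0
```

{"fn": "apply_moves", "kwargs": {"increments": [[0,0,0.1,0,0,0],[0,0,0.2,0,0,0],[0,0,0.25,0,0,0],[0,0,0.28,0,0,0],[0,0,0.295,0,0,0],[0,0,0.305,0,0,0],[0,0,0.315,0,0,0],[0,0,0.325,0,0,0]]}}

```text
clock: 54.88
tool_pos: [0.6483, -0.2086, 0.1544]
ee_rot: [3.138, 0.11, 0.0]
ft_force: [-1.0, 0.3, 6.4]
grip_width: 0.005
gripper_force: 3.0
```

{"fn": "apply_moves", "kwargs": {"increments": [[0,0,0.006,0,0,0],[0,0,0.012,0,0,0],[0,0,0.018,0,0,0],[0,0,0.024,0,0,0],[0,0,0.03,0,0,0],[0,0,0.035,0,0,0],[0,0,0.035,0,0,0]]}}

```text
clock: 55.47
tool_pos: [0.6485, -0.2088, 0.1484]
ee_rot: [3.137, 0.11, 0.002]
ft_force: [-1.5, 2.4, 7.5]
grip_width: 0.008
gripper_force: 3.9
```

{"fn": "apply_moves", "kwargs": {"increments": [[0,0,0.005,0,0,0],[0,0,0.01,0,0,0],[0,0,0.01,0,0,0]]}}

```text
clock: 55.72
tool_pos: [0.6492, -0.2091, 0.1484]
ee_rot: [3.136, 0.11, 0.006]
ft_force: [-3.2, 1.5, 14.9]
grip_width: 0.005
gripper_force: 7.6
```

{"fn": "apply_moves", "kwargs": {"increments": [[0,0,0.005,0,0,0],[0,0,0.01,0,0,0],[0,0,0.012,0,0,0],[0,0,0.012,0,0,0]]}}

```text
clock: 56.05
tool_pos: [0.6501, -0.2094, 0.1485]
ee_rot: [3.134, 0.11, 0.011]
ft_force: [-4.1, 2.7, 23.8]
grip_width: 0.003
gripper_force: 12.0
```

{"fn": "apply_moves", "kwargs": {"increments": [[0,0,-0.2,0,0,0],[0,0,-0.4,0,0,0],[0,0,-0.6,0,0,0],[0,0,-0.7,0,0,0],[0,0,-0.7,0,0,0]]}}

```text
clock: 56.47
tool_pos: [0.6502, -0.2096, 0.2894]
ee_rot: [3.132, 0.109, 0.014]
ft_force: [0.5, 0.2, 1.3]
grip_width: 0.004
gripper_force: 0.0
```

{"fn": "apply_moves", "kwargs": {"increments": [[-0.95,0.1,0,0,0,0],[-0.95,0.1,0,0,0,0],[-0.95,0.1,0,0,0,0],[-0.95,0.1,0,0,0,0],[-0.95,0.1,0,0,0,0],[-0.95,0.1,0,0,0,0],[-0.95,0.1,0,0,0,0]]}}

```text
clock: 57.05
tool_pos: [0.4588, -0.2419, 0.282]
ee_rot: [3.138, 0.106, -0.002]
ft_force: [0.4, -0.1, 0.9]
grip_width: 0.004
gripper_force: 0.0
```

Run:
```python
from tgt import *
st(); snap('scene','s17'); snap('top','t17'); print(caps('t17'))
a=cv2.imread('pics/s17.png')[110:310,190:500]; b=cv2.imread('pics/t17.png')[120:300,150:450]
H=np.zeros((600,800,3),np.uint8);H[:310,:480]=cv2.resize(a,(480,310),interpolation=cv2.INTER_CUBIC);H[312:600,:480]=cv2.resize(b,(480,288),interpolation=cv2.INTER_CUBIC);cv2.imwrite('pics/m17.png',H[:,:480])
```

```text
{'clock': 57.05, 'joint_positions': [-0.6991, 0.1664, 1.4983, -0.002, 1.4771, 0.8043], 'tool_pos': [0.4588, -0.2419, 0.282], 'ee_rot': [3.1384, 0.1061, -0.0024], 'ft_force': [0.4041, -0.0973, 0.8776], 'gripper_force': 0.0, 'grip_width': 0.0038}
[([478.7, 107.2], 83), ([379.7, 159.6], 70), ([354.0, 163.7], 71), ([237.5, 170.2], 74), ([237.9, 253.5], 22)]
```

View pics/m17.png

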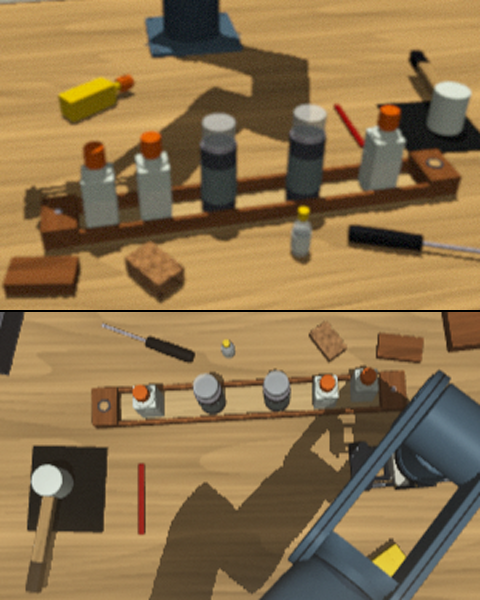

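All three bottles stand in the lane with caps pressed, at (98,190), (152,180) and (385,150) in the scene crop. Both cans are standing, the peg is flush, and the mallet is on its mat at (48,480). Bystanders are in place and the arm is clear, so I'm handing in.

```bash
python3 -c "
from workcell import order
print(order.hand_in())"
```

```text
the job is handed in; nothing more can be done
None
```

I handed the job in at about 57 s: the locking peg is fully home, the mallet is back on its mat, and all three white glue bottles stand in the lane beside both cans with their caps pressed home. Bottle C was knocked about 1 cm along the lane during the run but stayed upright. The hand-in call gave no verdict.

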